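# Walk the power supply into its docking bay

### The job

The blue bench power supply is too heavy and too wide to grip: walk it forward into the grey docking bay by pushing its two near corner bumpers in turn, keeping it roughly square to the bay, until its far face sits flush against the bay's stop bar and both brass contact pins are pressed in, then leave it there. Push gently and feel for the stop, because nobody knows how far forward the bar is clamped: never shove with more than about 30 N, do not touch the knobs, terminals and switch in the middle of its near face, and leave the flask, the jar and the beaker where they stand.

Things in the scene. Friction and masses are not known exactly. Their poses are not given: they have to be found in the camera images.
- psu: Low blue flat-bottomed bench power supply, 130 mm deep (x) x 190 wide (y) x 60 high, 0.9 to 1.4 kg, loose on the bare worktop; a steady push of about 2 to 10 N slides it, less at a corner than in the middle. Origin: centre of its underside; x points from the near face (with the controls, towards the robot) to the plain far face, y left, z up.
- psu_controls: Knobs, terminals and red switch on the middle of the near face of the power supply, fixed to it: they fill y = -54 to +40 mm of the face and stand out up to 18 mm towards the robot, at heights 9 to 49 mm. Not to be touched. Origin: lower edge of the near face, centre; axes as psu.
- bumper_left (a point): Middle of the black rubber corner bumper, 34 mm wide and 60 mm high, flush with the faces, at the left near corner of the power supply (65 mm behind its origin, y = +78 mm, 30 mm up): the place to push. It grips the fingertip (friction about 0.6), so the near end follows it sideways too. Pushing it forward turns the supply clockwise seen from above.
- bumper_right (a point): The same at the right near corner (y = -78 mm). Pushing it forward turns the power supply counter-clockwise seen from above.
- psu_far_face (a point): Centre of the far face of the power supply, 65 mm ahead of its origin and 30 mm up.
- dock: Grey docking bay fixed on the worktop, open towards the robot and at the top, no floor plate. x points into the bay, y left, z up; origin on the worktop, mid width, at the rearmost possible place of the stop bar's face. Two upright cheeks, 12 mm thick, 46 mm high, 204 mm apart inside (7 mm clear of the power supply on each side), reach forward to x = -68 mm.
- dock_mouth (a point): Middle of the bay's mouth on the worktop, 100 mm before the dock's origin, where the flared lips (8 mm thick) ahead of the cheeks begin; the mouth is about 237 mm wide here. Axes as dock.
- dock_back (a point): Middle of the top edge of the bay's back housing, 33 mm behind the dock's origin, 46 mm up. Before it lies the aluminium stop bar, 200 mm wide, 42 mm high, rigid, square to the bay, clamped so that its face lies anywhere from 0 to 16 mm ahead (towards the robot) of the dock's origin; its place is not measured. Against it, the push force rises steeply.
- pin_left (a joint): Press travel (m) of the left spring-loaded brass contact pin in the stop bar, 65 mm left of the middle, 26 mm up: 0 = out, standing 6 mm proud of the bar's face; 0.006 = pressed flush. Its spring gives about 1.3 N when pressed flush, too weak to push the power supply back.
- pin_right (a joint): The same for the right pin, 65 mm right of the middle.
- flask: Glass conical flask with orange stopper, 67 mm across, 106 mm high, loose, standing left of the bay. Origin: centre of its underside. Bystander.
- jar: Sample jar with green lid, 45 mm across, 63 mm high, loose, left of the power supply. Origin: centre of its underside. Bystander.
- beaker: Empty glass beaker, 56 x 62 mm, 70 mm high, loose, right of the bay. Origin: centre of its underside. Bystander.
Things that resemble listed ones, but are neither listed nor needed, are in the scene too. There is more than one size of the psu; the one meant has the size given above.

How it is judged:
By the outcome, as a careful person would: the job done as asked, in the order asked, and still so for the second after the job is handed in, with the robot touching nothing.
It also fails if it takes over 72 s, if anything falls off the work surface, if the arm or the gripper's body presses on something with over 40 N, if the wrist force passes 120 N, or if a joint passes its speed limit or range.

### The arm

A 6-joint arm with a two-finger parallel gripper is mounted at the origin on a cart in front of the work surface, level with it; the furniture and walls round the work are solid. World frame = base frame: x ahead of the robot, y to its left, z up, the work surface at z = 0. Lengths are in m, angles in degrees, forces in N, time in s.
With the tool pointing down it reaches from about 0.325 to 0.9 m from the base axis. Payload 6.1 kg.
Tool frame: the origin (TCP) lies midway between the tips of the shut fingers; the grasp point (between the pads) lies 19 mm behind it; z points along the fingers, y is the line along which they close (so a half turn about z gives the same grasp; the last joint's range is limited). The gripper opens to 85 mm and grips with 20 to 120 N. Pads are 22 mm wide; open, the fingers measure 114 mm over their backs; the gripper's body (76 mm by 85 mm) begins 54 mm behind the grasp point. The pads swing forward as they close: fully open they stand 13 mm farther back than shut.
Start: joints at [-74.032, 12.628, 87.462, -0, 79.91, -7.225], TCP at [0.246, -0.574, 0.231] pointing down, gripper open.
Joint ranges: [-170.65, 170.65], [-52.31, 119.04], [5.05, 147.46], [-71.25, 251.25], [11.57, 151.72], [-153.62, 153.62]. Speed limits (degrees/s): [147.25, 147.25, 172.46, 180, 180, 180].

### API

Orientations are given as a 3x3 rotation matrix whose columns are the frame's x, y, z axes.
In Python, from cell import bot, eyes, hand_in, finder gives the robot as it stands.
- The arm moves only by the tool move_arm, never from a script. Its argument "moves" is a list of rows, each an object of numbers: "x", "y", "z": the shift along the tool's x, y, z in units of 40 mm (1.0 is 40 mm); "ax", "ay", "az": the turn, a rotation vector about the tool's x, y, z in units of 8 degrees (1.0 is 8 degrees); "claw": the finger opening in mm, from 0 to 85.4. In form: [{"x": .., "y": .., "z": .., "ax": .., "ay": .., "az": .., "claw": ..}, ...]. A call has 1 to 12 rows; each row shifts and turns the commanded pose from where the row before left it, along the tool's axes as they then stand; what a row does not reach is not made up. A row lasts 1/8 s, in which the tool goes at most 62.5 mm and 10.7 degrees, less where a joint would pass 70% of its speed; a pose out of reach is approached as far as the arm can. A call is refused whole if a number of a shift passes 1 or a number of a turn 1, either way. A call with a gripper value outside its range is refused whole. The fingers move at their own pace and stop on an object; the grip force is fixed at half the most. Time passes only in rows, so rows that do not move let the fingers close. It gives the time, the measured TCP pose, the force, the opening and the grip force at its end, in the units of the state.
- bot.sense(): the state, without advancing time (a new reading comes with each control period).
- eyes.get_image(name): name is "scene" or "top" or "wrist"; returns a dict with "pixels" (384x512x3 uint8, blue, green, red), "vertical_fov" (degrees; the focal length in pixels is half the picture's height over the tangent of half this angle, whatever the lens; pixels are square), "cx", "cy" (the principal point, pixels), "k1" (the pictures are not rectified: a ray, as slopes to the right and down, at radius r is drawn at 1 + k1 r^2 times it, then the intrinsics apply), "rvec" (rotation vector, rad) and "tvec" (3), from world to camera coordinates, as OpenCV has them. Camera axes: x right, y down, z forward; pixel columns grow to the right and rows downward; lengths in m; the calibration is good to about 2 mm. A picture is of the moment at which its call begins. There is no depth.
- hand_in(): hands the job in; it is judged then, once.
Trained networks look in the newest picture that a camera, given by its name, has taken for a name from the list of things; names that differ only in an ending like _2 or _b are one class to them, and where a whole thing is asked for, a point or a joint stands for the part that bears it (a point fixed in the world has none). Each returns a list of dicts, best first, with "p" (0 to 1); they miss things now and then, are a little off and sometimes report something else, mostly with a low value. They report only what shows in the picture. A call takes as long as a camera call. They do not tell look-alikes from the thing itself.
- finder.look_for(query, camera): "at" ([x, y, z] in m, in the coordinates of the camera as it stood for that picture, good to about 4 mm: the middle of the surface that is visible of it).
- finder.silhouettes(query, camera): "region" (384x512 bool, what is visible of it).
The state is a dict: "time": time; "q": joint angles; "joint_velocities": joint speeds; "joint_efforts": joint torques, N m; "ee_pos": TCP position; "ee_rot": TCP orientation; "ft_force": force on the tool from outside, world axes, zero at the start; "wrist_torque": the same for the moment, N m; "opening": finger opening in m; "grasp_force": force on a finger pad.
Only numpy, scipy, OpenCV 4.12 (cv2) and the standard library are available. Lean on these libraries where they do the work, as an engineer would, in place of code of your own. Each camera call takes 0.05 s, during which the arm holds its last target. There are 200 camera calls.

## Working session

There is one attempt and no reset: what is moved stays moved. The work goes in short steps, Python scripts to look and compute and a tool call to move; the robot and the scene stay as the last step left them, time stands still between calls to the robot, and variables do not carry over. Pictures are saved under pics/ and viewed, at most 10 in all, crops included, and the job is handed in when it is done.

Besides the shell and the picture viewer there is one more tool, called after "Call:" in YAML: its name, and indented under it one key for each argument. move_arm: Moves the arm, as the interface text tells. Its arguments: {"type":"object","properties":{"moves":{"type":"array","items":{"type":"object","properties":{"x":{"type":"number"},"y":{"type":"number"},"z":{"type":"number"},"ax":{"type":"number"},"ay":{"type":"number"},"az":{"type":"number"},"claw":{"type":"number"}}}}},"required":["moves"]}

```bash
mkdir -p pics; cat > h.py <<'E'
import numpy as np, cv2
from cell import bot, eyes, hand_in, finder
def cam(n):
    d=eyes.get_image(n); R=cv2.Rodrigues(np.array(d["rvec"],float))[0]; t=np.array(d["tvec"],float).ravel()
    return d,R,t
def w(R,t,p): return R.T@(np.array(p)-t)
def ray(d,R,t,u,v,z):
    f=192/np.tan(np.radians(d["vertical_fov"]/2)); a=np.array([(u-d["cx"])/f,(v-d["cy"])/f]); s=a.copy()
    for _ in range(20): s=a/(1+d["k1"]*(s@s))
    r=R.T@np.array([s[0],s[1],1]); c=-R.T@t
    return c+r*(z-c[2])/r[2]
E
python3 - <<'E'
from h import *
for n in ["top","scene"]:
    d,R,t=cam(n); cv2.imwrite(f"pics/{n}0.png",d["pixels"]); print(n,"cam",-R.T@t,d["vertical_fov"])
    for q in ["psu","psu_controls","bumper_left","dock","flask","jar","beaker","pin_left"]:
        print(q,[(np.round(w(R,t,o["at"]),3).tolist(),round(o["p"],2)) for o in finder.look_for(q,n)])
print(bot.sense())
E
```

```text
top cam [4.65241321e-01 5.36284351e-04 1.03832736e+00] 57.468537754958916
psu [([0.495, -0.07, 0.06], 0.71), ([0.473, -0.281, 0.038], 0.71)]
psu_controls [([0.423, -0.081, 0.022], 0.46), ([0.521, -0.295, 0.029], 0.38)]
bumper_left [([0.492, -0.07, 0.057], 0.86), ([0.471, -0.28, 0.036], 0.85), ([0.633, 0.091, 0.05], 0.69)]
dock [([0.669, -0.086, 0.04], 0.59)]
flask [([0.636, 0.093, 0.048], 0.62)]
jar [([0.516, 0.114, 0.061], 0.54)]
beaker [([0.638, -0.283, 0.03], 0.82)]
pin_left [([0.491, -0.073, 0.057], 0.59)]
scene cam [0.21217158 0.61149674 0.79072246] 45.98249356099903
psu [([0.468, -0.268, 0.035], 0.92), ([0.486, -0.038, 0.054], 0.82)]
psu_controls [([0.429, -0.075, 0.021], 0.57)]
bumper_left [([0.47, -0.265, 0.038], 0.95), ([0.488, -0.038, 0.06], 0.64), ([0.426, -0.075, 0.022], 0.49)]
dock [([0.667, -0.051, 0.037], 0.68)]
flask [([0.629, 0.111, 0.042], 0.94), ([0.483, -0.039, 0.059], 0.48)]
jar [([0.51, 0.135, 0.054], 0.64)]
beaker []
pin_left []
{'time': 0.9, 'q': array([-7.40314592e+01,  1.26276151e+01,  8.74610141e+01, -1.25983980e-03,
        7.99112911e+01, -7.22489438e+00]), 'joint_velocities': array([ 0.02030687,  0.03750613,  0.03579217, -0.01320774,  0.01552818,
        0.05116949]), 'joint_efforts': array([ 1.18067095e-03, -4.96829331e+01, -3.89736021e+01, -1.61445414e-04,
        8.21042395e-04, -3.60343179e-06]), 'ee_pos': array([ 0.24613744, -0.57448733,  0.23131288]), 'ee_rot': array([[ 9.19178953e-01,  3.93840136e-01, -2.04304174e-05],
       [ 3.93840136e-01, -9.19178953e-01, -7.29271633e-06],
       [-2.16513741e-05, -1.34300701e-06, -1.00000000e+00]]), 'ft_force': array([ 0.87899231,  0.01654127, -0.12553633]), 'wrist_torque': array([-0.03520786,  0.00127244, -0.0120958 ]), 'grasp_force': 0.0, 'opening': 0.08577818883365472}
```

View pics/top0.png

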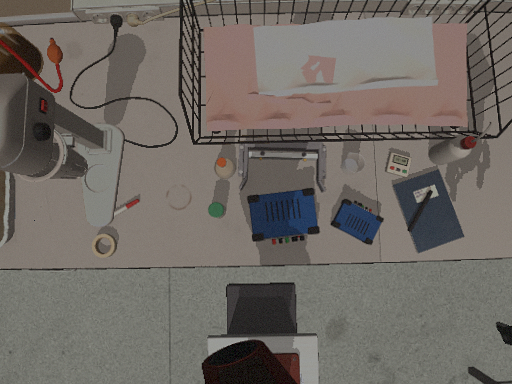

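View pics/scene0.png

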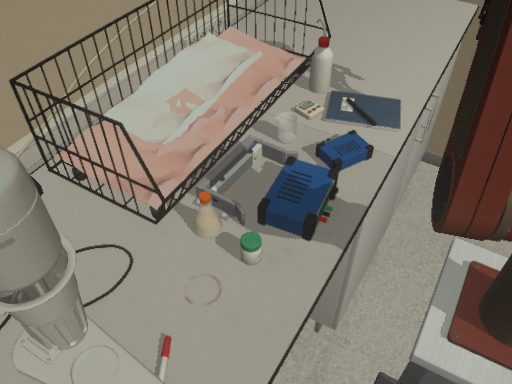

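The top view shows the PSU at about (284,215), slightly turned. The dock lies above it at (283,165), the smaller look-alike is at (357,221), and the jar, flask and beaker are at (217,210), (224,168) and (352,162). I'll zoom in.

```bash
python3 - <<'E'
from h import *
im=cv2.imread("pics/top0.png")[138:253,200:360]
cv2.imwrite("pics/topc.png",cv2.resize(im,None,fx=5,fy=5,interpolation=cv2.INTER_CUBIC))
d,R,t=cam("top")
for o in finder.silhouettes("psu","top"):
    m=o["region"].astype(np.uint8); r=cv2.minAreaRect(cv2.findNonZero(m)); b=cv2.boxPoints(r)
    print(o["p"],r,[ray(d,R,t,*p,0.06).round(3).tolist() for p in b])
E
```

```text
0.79 ((357.3031005859375, 220.27540588378906), (44.32224655151367, 32.55527877807617), 25.559967041015625) [[0.463, -0.199, 0.06], [0.544, -0.243, 0.06], [0.488, -0.352, 0.06], [0.407, -0.308, 0.06]]
0.55 ((283.67071533203125, 217.03660583496094), (51.019371032714844, 67.80496215820312), 83.6598129272461) [[0.553, 0.03, 0.06], [0.569, -0.16, 0.06], [0.428, -0.169, 0.06], [0.412, 0.018, 0.06]]
```

View pics/topc.png

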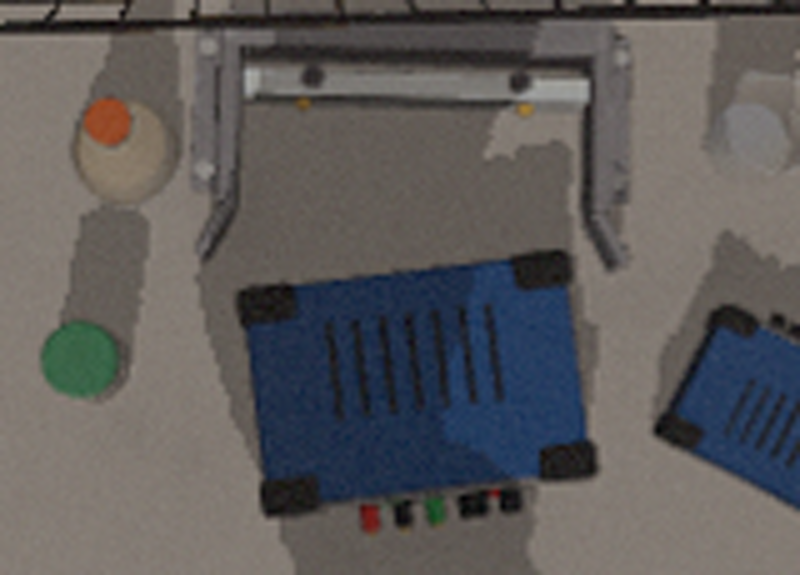

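```bash
cat >> h.py <<'E'
def c(d,R,t,l,z,o=(200,138),k=5): return np.array([ray(d,R,t,(u+.5)/k-.5+o[0],(v+.5)/k-.5+o[1],z)[:2] for u,v in l])
def pose(P):
    FL,FR,NR,NL=P; y=(FL-FR)+(NL-NR); a=np.arctan2(-y[0],y[1]); return P.mean(0).round(4),np.degrees(a).round(2)
E
python3 - <<'E'
from h import *
d,R,t=cam("top")
P=c(d,R,t,[(239,290),(570,250),(596,475),(263,516)],.06)
print("psu",P.round(4).tolist(),pose(P),[np.linalg.norm(P[i]-P[i-1]).round(3) for i in range(4)])
B=c(d,R,t,[(244,98),(590,105)],.042); print("bar front",B.round(4).tolist())
print("bar back",c(d,R,t,[(244,66),(590,75)],.042).round(4).tolist())
print("cheek outer-top/inner",c(d,R,t,[(240,55),(237,190),(588,60),(588,210)],.046).round(4).tolist())
print("lip tips",c(d,R,t,[(200,257),(212,260),(612,270),(626,262)],.046).round(4).tolist())
print("flask,jar,beaker base-ish",c(d,R,t,[(125,150)],.02),c(d,R,t,[(80,360)],.063),c(d,R,t,[(755,140)],.07))
E
```

```text
psu [[0.5527, 0.0293], [0.5703, -0.1572], [0.4444, -0.1663], [0.4267, 0.019]] (array([ 0.4985, -0.0688]), np.float64(5.43)) [np.float64(0.126), np.float64(0.187), np.float64(0.126), np.float64(0.186)]
bar front [[0.6657, 0.0244], [0.6562, -0.1754]]
bar back [[0.6845, 0.024], [0.6738, -0.1762]]
cheek outer-top/inner [[0.6902, 0.026], [0.6114, 0.0296], [0.6818, -0.1747], [0.5945, -0.1707]]
lip tips [[0.5734, 0.0516], [0.5715, 0.0448], [0.5597, -0.1829], [0.5641, -0.1911]]
flask,jar,beaker base-ish [[0.64090003 0.09584041]] [[0.51556661 0.11890321]] [[ 0.62850682 -0.26223953]]
```

Call:
move_arm:
  moves:
    - {"az": 0.81, "claw": 0}
    - {"az": 0.81, "claw": 0}
    - {"az": 0.81, "claw": 0}
    - {"az": 0.81, "claw": 0}
    - {"x": 0.17, "y": -0.97, "claw": 0}
    - {"x": 0.17, "y": -0.97, "claw": 0}
    - {"x": 0.17, "y": -0.97, "claw": 0}
    - {"x": 0.17, "y": -0.97, "claw": 0}
    - {"x": 0.17, "y": -0.97, "claw": 0}
    - {"x": 0.17, "y": -0.97, "claw": 0}
    - {"x": 0.17, "y": -0.97, "claw": 0}
    - {"x": 0.17, "y": -0.97, "claw": 0}

```text
$.moves[0]: bad value
```

```bash
cat >> h.py <<'E'
# PSU pose: register the rectified z=0.06 plane (1 mm/px, col = y, row = x) with the first picture, on a shadow-proof blue ratio
C0=np.array([.4985,-.0688]); A0=5.43
def rect(img,d,R):
    xs,ys=np.mgrid[.36:.70:.001,-.22:.10:.001]
    t=np.array(d["tvec"],float); f=192/np.tan(np.radians(d["vertical_fov"]/2))
    P=np.stack([xs,ys,0*xs+.06],-1)@R.T+t.ravel(); s=P[...,:2]/P[...,2:]; s=s*(1+d["k1"]*(s**2).sum(-1,keepdims=True))
    m=(s*f+[d["cx"],d["cy"]]).astype(np.float32)
    o=cv2.remap(img,m[...,0],m[...,1],cv2.INTER_LINEAR).astype(np.float32)
    o=cv2.GaussianBlur(o,(0,0),1.5)
    return np.clip((o[...,0]-o[...,2])/(o.sum(-1)+15),-.1,.6).astype(np.float32)
def psu(n0=None,near=-.03,guess=None):
    d,R,t=cam("top"); T=rect(cv2.imread("pics/top0.png"),d,R); I=rect(d["pixels"],d,R)
    xs,ys=np.mgrid[.36:.70:.001,-.22:.10:.001]; a=np.radians(A0)
    dx,dy=xs-C0[0],ys-C0[1]; u=dx*np.cos(a)+dy*np.sin(a); v=-dx*np.sin(a)+dy*np.cos(a)
    k=((u>near)&(u<.08)&(abs(v)<.11)).astype(np.uint8)
    g=guess or (C0[0],C0[1],A0); b=np.radians(g[2]-A0)
    # image coords (col=y,row=x): world rotation by b
    M=np.array([[np.cos(b),np.sin(b)],[-np.sin(b),np.cos(b)]])
    p0=np.array([(C0[1]+.22)*1e3,(C0[0]-.36)*1e3]); p1=np.array([(g[1]+.22)*1e3,(g[0]-.36)*1e3])
    W=np.hstack([M,(p1-M@p0)[:,None]]).astype(np.float32)
    # mask belongs to the template: cut the template there
    cc,W=cv2.findTransformECC(T,I,W,cv2.MOTION_EUCLIDEAN,(3,200,1e-6),cv2.warpAffine(k,W[:, :],(k.shape[1],k.shape[0])),3)
    q=W[:,:2]@p0+W[:,2]; ang=A0+np.degrees(np.arctan2(W[0,1],W[0,0]))
    return np.array([q[1]/1e3+.36,q[0]/1e3-.22]).round(4),round(float(ang),2),round(cc,3),d
D0=np.array([.661,-.0755]); DA=-2.7
def rep(**k):
    p,a,cc,d=psu(**k); b=np.radians(DA); e=p-D0
    f=np.cos(b)*e[0]+np.sin(b)*e[1]; l=-np.sin(b)*e[0]+np.cos(b)*e[1]
    print("psu",p,a,"cc",cc,"| dock frame mm: gap",round(-f*1e3-65,1),"lat",round(l*1e3,1),"yaw",round(a-DA,2))
    s=bot.sense(); r=np.radians(a)
    for n,y in (("L",.078),("R",-.078)):
        q=p+[np.cos(r)*-.065-np.sin(r)*y,np.sin(r)*-.065+np.cos(r)*y]; e=q-s["ee_pos"][:2]
        print(n,q.round(4),"from TCP in dock axes mm",(np.array([np.cos(b)*e[0]+np.sin(b)*e[1],-np.sin(b)*e[0]+np.cos(b)*e[1]])*1e3).round(1))
    print(s["time"],s["ee_pos"].round(4),s["ft_force"].round(2),s["wrist_torque"].round(2)); return d
E
python3 -c "
from h import *
rep()"
```

```text
psu [ 0.4985 -0.0688] 5.46 cc 0.995 | dock frame mm: gap 97.6 lat -1.0 yaw 8.16
L [0.4264 0.0027] from TCP in dock axes mm [152.8 585. ]
R [ 0.4412 -0.1526] from TCP in dock axes mm [175.  430.6]
1.1 [ 0.2461 -0.5745  0.2313] [ 0.26  0.36 -0.72] [-0.02  0.03 -0.01]
```

Call:
move_arm:
  moves:
    - {"x": 0, "y": 0, "z": 0, "ax": 0, "ay": 0, "az": 0.81, "claw": 1}

```text
time: 1.23
ee_pos: [0.2461, -0.5745, 0.2313]
ee_rot: [[0.958, 0.285, 0.0], [0.285, -0.958, 0.0], [0.0, -0.0, -1.0]]
ft_force: [0.8, 0.3, 0.6]
opening: 0.0698
grasp_force: 0.0
```

Call:
move_arm:
  moves:
    - {"x": 0, "y": 0, "z": 0, "ax": 0, "ay": 0, "az": 0.81, "claw": 0}
    - {"x": 0, "y": 0, "z": 0, "ax": 0, "ay": 0, "az": 0.81, "claw": 0}
    - {"x": 0, "y": 0, "z": 0, "ax": 0, "ay": 0, "az": 0.81, "claw": 0}
    - {"x": 0.17, "y": -0.97, "z": 0, "ax": 0, "ay": 0, "az": 0, "claw": 0}
    - {"x": 0.17, "y": -0.97, "z": 0, "ax": 0, "ay": 0, "az": 0, "claw": 0}
    - {"x": 0.17, "y": -0.97, "z": 0, "ax": 0, "ay": 0, "az": 0, "claw": 0}
    - {"x": 0.17, "y": -0.97, "z": 0, "ax": 0, "ay": 0, "az": 0, "claw": 0}
    - {"x": 0.17, "y": -0.97, "z": 0, "ax": 0, "ay": 0, "az": 0, "claw": 0}
    - {"x": 0.17, "y": -0.97, "z": 0, "ax": 0, "ay": 0, "az": 0, "claw": 0}
    - {"x": 0.17, "y": -0.97, "z": 0, "ax": 0, "ay": 0, "az": 0, "claw": 0}
    - {"x": 0.17, "y": -0.97, "z": 0, "ax": 0, "ay": 0, "az": 0, "claw": 0}

```text
time: 2.6
ee_pos: [0.3154, -0.2659, 0.2315]
ee_rot: [[0.999, -0.048, 0.001], [-0.048, -0.999, -0.0], [0.001, 0.0, -1.0]]
ft_force: [0.4, -0.6, 0.3]
opening: 0.0
grasp_force: 0.0
```

Call:
move_arm:
  moves:
    - {"x": 0.17, "y": -0.97, "z": 0, "ax": 0, "ay": 0, "az": 0, "claw": 0}
    - {"x": 0.17, "y": -0.97, "z": 0, "ax": 0, "ay": 0, "az": 0, "claw": 0}
    - {"x": 0.17, "y": -0.97, "z": 0, "ax": 0, "ay": 0, "az": 0, "claw": 0}
    - {"x": 0.17, "y": -0.97, "z": 0, "ax": 0, "ay": 0, "az": 0, "claw": 0}
    - {"x": 0.17, "y": -0.97, "z": 0, "ax": 0, "ay": 0, "az": 0, "claw": 0}
    - {"x": 0.17, "y": -0.97, "z": 0, "ax": 0, "ay": 0, "az": 0, "claw": 0}
    - {"x": 0.1, "y": -0.1, "z": 1, "ax": 0, "ay": 0, "az": 0, "claw": 0}
    - {"x": 0, "y": 0, "z": 1, "ax": 0, "ay": 0, "az": 0, "claw": 0}
    - {"x": 0, "y": 0, "z": 1, "ax": 0, "ay": 0, "az": 0, "claw": 0}
    - {"x": 0, "y": 0, "z": 1, "ax": 0, "ay": 0, "az": 0, "claw": 0}
    - {"x": 0, "y": 0, "z": 1, "ax": 0, "ay": 0, "az": 0, "claw": 0}
    - {"x": 0, "y": 0, "z": 0, "ax": 0, "ay": 0, "az": 0, "claw": 0}

```text
time: 4.1
ee_pos: [0.3683, -0.0317, 0.0289]
ee_rot: [[0.999, -0.048, -0.007], [-0.048, -0.999, 0.002], [-0.007, -0.002, -1.0]]
ft_force: [0.3, 0.6, 0.8]
opening: -0.0002
grasp_force: 0.0
```

```bash
python3 -c "
from h import *
d=rep(); cv2.imwrite('pics/t1.png',cv2.resize(d['pixels'][138:298,200:360],None,fx=3.7,fy=3.7))"
```

```text
psu [ 0.4984 -0.0686] 5.2 cc 0.99 | dock frame mm: gap 97.7 lat -0.8 yaw 7.9
L [0.4266 0.0032] from TCP in dock axes mm [54.7 38.1]
R [ 0.4407 -0.1522] from TCP in dock axes mm [  76.1 -116.4]
4.15 [ 0.3702 -0.0323  0.0309] [0.72 0.36 0.67] [0.03 0.03 0.01]
```

View pics/t1.png

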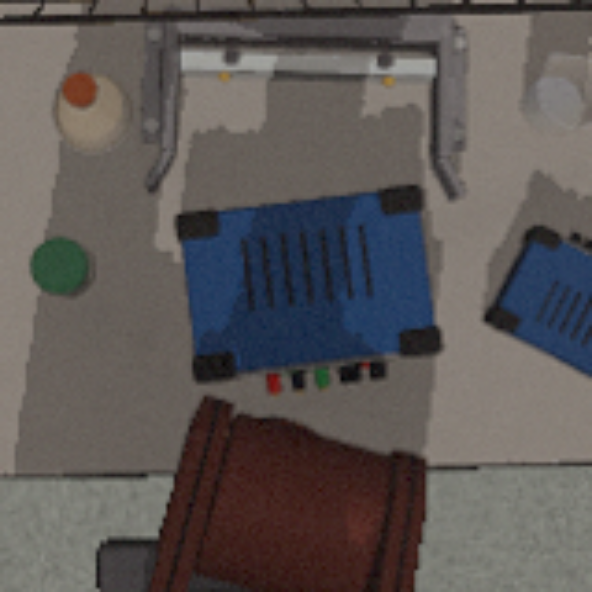

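The picture shows the tool standing clear in front of the near face, with the PSU unmoved. Next I line up with the left bumper.

Call:
move_arm:
  moves:
    - {"x": 0, "y": -0.5, "z": 0, "ax": 0, "ay": 0, "az": 0, "claw": 0}
    - {"x": 0, "y": -0.5, "z": 0, "ax": 0, "ay": 0, "az": 0, "claw": 0}
    - {"x": 0.3, "y": 0, "z": 0, "ax": 0, "ay": 0, "az": 0, "claw": 0}
    - {"x": 0.3, "y": 0, "z": 0, "ax": 0, "ay": 0, "az": 0, "claw": 0}
    - {"x": 0.2, "y": 0, "z": 0, "ax": 0, "ay": 0, "az": 0, "claw": 0}
    - {"x": 0, "y": 0, "z": 0, "ax": 0, "ay": 0, "az": 0, "claw": 0}

```text
time: 4.9
ee_pos: [0.406, 0.0053, 0.0316]
ee_rot: [[0.999, -0.048, 0.0], [-0.048, -0.999, -0.0], [0.0, 0.0, -1.0]]
ft_force: [0.6, -0.1, 0.0]
opening: 0.0
grasp_force: 0.0
```

```bash
python3 -c "
from h import *
rep()"
```

```text
psu [ 0.4984 -0.0687] 5.4 cc 0.993 | dock frame mm: gap 97.7 lat -0.9 yaw 8.1
L [0.4263 0.0028] from TCP in dock axes mm [21.2 -1.6]
R [ 0.441  -0.1525] from TCP in dock axes mm [  43.2 -156. ]
4.95 [0.4052 0.0054 0.0312] [0.33 0.48 0.24] [ 0.    0.02 -0.01]
```

Call:
move_arm:
  moves:
    - {"x": 0.06, "y": 0, "z": 0, "ax": 0, "ay": 0, "az": 0, "claw": 0}
    - {"x": 0.06, "y": 0, "z": 0, "ax": 0, "ay": 0, "az": 0, "claw": 0}
    - {"x": 0.06, "y": 0, "z": 0, "ax": 0, "ay": 0, "az": 0, "claw": 0}
    - {"x": 0.06, "y": 0, "z": 0, "ax": 0, "ay": 0, "az": 0, "claw": 0}

```text
time: 5.45
ee_pos: [0.4146, 0.0054, 0.0313]
ee_rot: [[0.999, -0.048, -0.001], [-0.048, -0.999, 0.0], [-0.001, -0.0, -1.0]]
ft_force: [-5.3, 0.8, 3.7]
opening: 0.0001
grasp_force: 2.7
```

Call:
move_arm:
  moves:
    - {"x": 0.05, "y": -0.02, "z": 0, "ax": 0, "ay": 0, "az": 0, "claw": 0}
    - {"x": 0.05, "y": -0.02, "z": 0, "ax": 0, "ay": 0, "az": 0, "claw": 0}
    - {"x": 0.05, "y": -0.02, "z": 0, "ax": 0, "ay": 0, "az": 0, "claw": 0}
    - {"x": 0.05, "y": -0.02, "z": 0, "ax": 0, "ay": 0, "az": 0, "claw": 0}
    - {"x": 0.05, "y": -0.02, "z": 0, "ax": 0, "ay": 0, "az": 0, "claw": 0}

```text
time: 6.08
ee_pos: [0.423, 0.0094, 0.0307]
ee_rot: [[0.999, -0.047, -0.004], [-0.047, -0.999, 0.001], [-0.004, -0.001, -1.0]]
ft_force: [-6.4, 0.8, 4.1]
opening: 0.0
grasp_force: 3.2
```

```bash
python3 -c "
from h import *
rep()"
```

```text
psu [ 0.5033 -0.0689] 0.88 cc 0.969 | dock frame mm: gap 92.8 lat -0.8 yaw 3.58
L [0.4371 0.0081] from TCP in dock axes mm [13.8 -0.7]
R [ 0.4395 -0.1479] from TCP in dock axes mm [  23.5 -156.4]
6.125 [0.4234 0.0095 0.0308] [-4.53  2.49  3.03] [0.27 0.77 0.  ]
```

Call:
move_arm:
  moves:
    - {"x": 0.075, "y": -0.03, "z": 0, "ax": 0, "ay": 0, "az": 0, "claw": 0}
    - {"x": 0.075, "y": -0.03, "z": 0, "ax": 0, "ay": 0, "az": 0, "claw": 0}
    - {"x": 0.075, "y": -0.03, "z": 0, "ax": 0, "ay": 0, "az": 0, "claw": 0}
    - {"x": 0.075, "y": -0.03, "z": 0, "ax": 0, "ay": 0, "az": 0, "claw": 0}
    - {"x": 0.075, "y": -0.03, "z": 0, "ax": 0, "ay": 0, "az": 0, "claw": 0}
    - {"x": -0.5, "y": 0, "z": 0, "ax": 0, "ay": 0, "az": 0, "claw": 0}
    - {"x": -0.5, "y": 0, "z": 0, "ax": 0, "ay": 0, "az": 0, "claw": 0}

```text
time: 7.0
ee_pos: [0.4, 0.0161, 0.0313]
ee_rot: [[0.999, -0.047, 0.0], [-0.047, -0.999, -0.0], [0.0, 0.0, -1.0]]
ft_force: [0.2, -0.3, -0.1]
opening: 0.0001
grasp_force: 0.0
```

```bash
python3 -c "
from h import *
rep(guess=(.51,-.069,-5))"
```

```text
psu [ 0.5094 -0.0703] -3.99 cc 0.992 | dock frame mm: gap 86.7 lat -1.9 yaw -1.29
L [0.45  0.012] from TCP in dock axes mm [53.1 -2.1]
R [ 0.4391 -0.1436] from TCP in dock axes mm [  49.6 -158. ]
7.05 [0.397  0.0166 0.0304] [-0.26  1.84 -1.83] [-0.02  0.02  0.03]
```

Call:
move_arm:
  moves:
    - {"x": 0, "y": 0.8, "z": 0, "ax": 0, "ay": 0, "az": 0, "claw": 0}
    - {"x": 0, "y": 0.8, "z": 0, "ax": 0, "ay": 0, "az": 0, "claw": 0}
    - {"x": 0, "y": 0.8, "z": 0, "ax": 0, "ay": 0, "az": 0, "claw": 0}
    - {"x": 0, "y": 0.8, "z": 0, "ax": 0, "ay": 0, "az": 0, "claw": 0}
    - {"x": 0, "y": 0.8, "z": 0, "ax": 0, "ay": 0, "az": 0, "claw": 0}
    - {"x": 0.4, "y": 0, "z": 0, "ax": 0, "ay": 0, "az": 0, "claw": 0}
    - {"x": 0.4, "y": 0, "z": 0, "ax": 0, "ay": 0, "az": 0, "claw": 0}

```text
time: 7.92
ee_pos: [0.4255, -0.1462, 0.0314]
ee_rot: [[0.999, -0.049, 0.001], [-0.049, -0.999, -0.0], [0.001, 0.0, -1.0]]
ft_force: [-0.7, -0.6, -0.3]
opening: -0.0
grasp_force: 0.0
```

Call:
move_arm:
  moves:
    - {"x": 0.1, "y": 0, "z": 0, "ax": 0, "ay": 0, "az": 0, "claw": 0}
    - {"x": 0.1, "y": 0, "z": 0, "ax": 0, "ay": 0, "az": 0, "claw": 0}
    - {"x": 0.09, "y": 0.02, "z": 0, "ax": 0, "ay": 0, "az": 0, "claw": 0}
    - {"x": 0.09, "y": 0.02, "z": 0, "ax": 0, "ay": 0, "az": 0, "claw": 0}
    - {"x": 0.09, "y": 0.02, "z": 0, "ax": 0, "ay": 0, "az": 0, "claw": 0}

```text
time: 8.55
ee_pos: [0.4416, -0.1484, 0.0308]
ee_rot: [[0.999, -0.047, -0.004], [-0.047, -0.999, 0.0], [-0.004, -0.0, -1.0]]
ft_force: [-5.7, -2.1, 2.7]
opening: -0.0001
grasp_force: 3.0
```

```bash
python3 -c "
from h import *
rep(guess=(.515,-.069,0))"
```

```text
psu [ 0.5169 -0.0676] 0.57 cc 0.964 | dock frame mm: gap 79.3 lat 1.1 yaw 3.27
L [0.4511 0.0097] from TCP in dock axes mm [  1.4 158.6]
R [ 0.4527 -0.1462] from TCP in dock axes mm [10.3  2.8]
8.6 [ 0.4422 -0.1486  0.0309] [-3.15 -2.4  -0.94] [-0.29  0.55 -0.  ]
```

Call:
move_arm:
  moves:
    - {"x": -0.5, "y": 0, "z": 0, "ax": 0, "ay": 0, "az": 0, "claw": 0}
    - {"x": -0.5, "y": 0, "z": 0, "ax": 0, "ay": 0, "az": 0, "claw": 0}
    - {"x": 0, "y": -0.8, "z": 0, "ax": 0, "ay": 0, "az": 0, "claw": 0}
    - {"x": 0, "y": -0.8, "z": 0, "ax": 0, "ay": 0, "az": 0, "claw": 0}
    - {"x": 0, "y": -0.8, "z": 0, "ax": 0, "ay": 0, "az": 0, "claw": 0}
    - {"x": 0, "y": -0.8, "z": 0, "ax": 0, "ay": 0, "az": 0, "claw": 0}
    - {"x": 0, "y": -0.8, "z": 0, "ax": 0, "ay": 0, "az": 0, "claw": 0}
    - {"x": 0.3, "y": 0, "z": 0, "ax": 0, "ay": 0, "az": 0, "claw": 0}
    - {"x": 0.3, "y": 0, "z": 0, "ax": 0, "ay": 0, "az": 0, "claw": 0}
    - {"x": 0.1, "y": 0, "z": 0, "ax": 0, "ay": 0, "az": 0, "claw": 0}

```text
time: 9.85
ee_pos: [0.4393, 0.0112, 0.0314]
ee_rot: [[0.999, -0.048, -0.001], [-0.048, -0.999, 0.0], [-0.001, -0.0, -1.0]]
ft_force: [-7.5, 1.6, 3.8]
opening: -0.0003
grasp_force: 3.2
```

Call:
move_arm:
  moves:
    - {"x": 0.1, "y": -0.04, "z": 0, "ax": 0, "ay": 0, "az": 0, "claw": 0}
    - {"x": 0.1, "y": -0.04, "z": 0, "ax": 0, "ay": 0, "az": 0, "claw": 0}
    - {"x": 0.1, "y": -0.04, "z": 0, "ax": 0, "ay": 0, "az": 0, "claw": 0}
    - {"x": 0.1, "y": -0.04, "z": 0, "ax": 0, "ay": 0, "az": 0, "claw": 0}

```text
time: 10.35
ee_pos: [0.4534, 0.017, 0.0306]
ee_rot: [[0.999, -0.049, -0.005], [-0.049, -0.999, 0.001], [-0.005, -0.0, -1.0]]
ft_force: [-6.6, 0.9, 4.6]
opening: 0.0001
grasp_force: 3.2
```

```bash
python3 -c "
from h import *
rep(guess=(.523,-.069,-5))"
```

```text
psu [ 0.532  -0.0691] -12.02 cc 0.767 | dock frame mm: gap 64.2 lat 0.3 yaw -9.32
L [0.4847 0.0207] from TCP in dock axes mm [30.4  5.1]
R [ 0.4522 -0.1319] from TCP in dock axes mm [   5.2 -148.9]
10.4 [0.454  0.0171 0.0306] [-3.71  2.04  0.09] [ 0.25  0.58 -0.04]
```

Call:
move_arm:
  moves:
    - {"x": -0.5, "y": 0, "z": 0, "ax": 0, "ay": 0, "az": 0, "claw": 0}
    - {"x": -0.5, "y": 0, "z": 0, "ax": 0, "ay": 0, "az": 0, "claw": 0}

```text
time: 10.65
ee_pos: [0.415, 0.0186, 0.0311]
ee_rot: [[0.999, -0.049, 0.0], [-0.049, -0.999, -0.0], [0.0, 0.0, -1.0]]
ft_force: [-0.2, 1.2, 0.4]
opening: -0.0
grasp_force: 0.0
```

```bash
python3 -c "
from h import *
d=rep(guess=(.523,-.069,-5))
rep(guess=(.523,-.069,-5),near=-.01)"
```

```text
psu [ 0.5232 -0.0687] -4.96 cc 0.991 | dock frame mm: gap 73.0 lat 0.3 yaw -2.26
L [0.4652 0.0146] from TCP in dock axes mm [53.3 -2. ]
R [ 0.4517 -0.1408] from TCP in dock axes mm [  47.2 -157.9]
10.7 [0.412  0.0191 0.0303] [ 1.15  0.7  -1.87] [0.05 0.01 0.  ]
psu [ 0.5232 -0.0687] -4.97 cc 0.992 | dock frame mm: gap 73.0 lat 0.3 yaw -2.27
L [0.4652 0.0146] from TCP in dock axes mm [51.9 -1.9]
R [ 0.4517 -0.1408] from TCP in dock axes mm [  45.8 -157.8]
10.75 [0.4134 0.019  0.0306] [0.56 0.32 0.5 ] [ 0.02 -0.01 -0.01]
```

Call:
move_arm:
  moves:
    - {"x": 0, "y": 1, "z": 0, "ax": 0, "ay": 0, "az": 0, "claw": 0}
    - {"x": 0, "y": 1, "z": 0, "ax": 0, "ay": 0, "az": 0, "claw": 0}
    - {"x": 0, "y": 1, "z": 0, "ax": 0, "ay": 0, "az": 0, "claw": 0}
    - {"x": 0, "y": 1, "z": 0, "ax": 0, "ay": 0, "az": 0, "claw": 0}
    - {"x": 0.4, "y": 0, "z": 0, "ax": 0, "ay": 0, "az": 0, "claw": 0}
    - {"x": 0.4, "y": 0, "z": 0, "ax": 0, "ay": 0, "az": 0, "claw": 0}
    - {"x": 0.12, "y": 0.03, "z": 0, "ax": 0, "ay": 0, "az": 0, "claw": 0}
    - {"x": 0.12, "y": 0.03, "z": 0, "ax": 0, "ay": 0, "az": 0, "claw": 0}
    - {"x": 0.12, "y": 0.03, "z": 0, "ax": 0, "ay": 0, "az": 0, "claw": 0}
    - {"x": 0.12, "y": 0.03, "z": 0, "ax": 0, "ay": 0, "az": 0, "claw": 0}

```text
time: 12.0
ee_pos: [0.4573, -0.1481, 0.0309]
ee_rot: [[0.999, -0.047, -0.003], [-0.047, -0.999, 0.0], [-0.003, 0.0, -1.0]]
ft_force: [-5.6, -1.5, 3.5]
opening: -0.0001
grasp_force: 3.0
```

Call:
move_arm:
  moves:
    - {"x": -0.5, "y": 0, "z": 0, "ax": 0, "ay": 0, "az": 0, "claw": 0}
    - {"x": -0.5, "y": 0, "z": 0, "ax": 0, "ay": 0, "az": 0, "claw": 0}

```text
time: 12.25
ee_pos: [0.4185, -0.1461, 0.0313]
ee_rot: [[0.999, -0.047, 0.001], [-0.047, -0.999, -0.0], [0.001, 0.0, -1.0]]
ft_force: [-0.7, -1.0, -0.6]
opening: 0.0002
grasp_force: 0.0
```

```bash
python3 -c "
from h import *
d=rep(guess=(.53,-.069,1),near=-.01)"
```

```text
psu [ 0.5318 -0.0665] 1.0 cc 0.988 | dock frame mm: gap 64.5 lat 2.9 yaw 3.7
L [0.4654 0.0104] from TCP in dock axes mm [ 42.2 157.8]
R [ 0.4682 -0.1456] from TCP in dock axes mm [52.3  2.1]
12.3 [ 0.4158 -0.1453  0.0305] [ 0.24 -0.31 -2.41] [-0.02 -0.02 -0.05]
```

Call:
move_arm:
  moves:
    - {"x": 0, "y": -1, "z": 0, "ax": 0, "ay": 0, "az": 0, "claw": 0}
    - {"x": 0, "y": -1, "z": 0, "ax": 0, "ay": 0, "az": 0, "claw": 0}
    - {"x": 0, "y": -1, "z": 0, "ax": 0, "ay": 0, "az": 0, "claw": 0}
    - {"x": 0, "y": -1, "z": 0, "ax": 0, "ay": 0, "az": 0, "claw": 0}
    - {"x": 0.35, "y": 0, "z": 0, "ax": 0, "ay": 0, "az": 0, "claw": 0}
    - {"x": 0.35, "y": 0, "z": 0, "ax": 0, "ay": 0, "az": 0, "claw": 0}
    - {"x": 0.12, "y": -0.02, "z": 0, "ax": 0, "ay": 0, "az": 0, "claw": 0}
    - {"x": 0.12, "y": -0.02, "z": 0, "ax": 0, "ay": 0, "az": 0, "claw": 0}
    - {"x": 0.12, "y": -0.02, "z": 0, "ax": 0, "ay": 0, "az": 0, "claw": 0}
    - {"x": 0.12, "y": -0.02, "z": 0, "ax": 0, "ay": 0, "az": 0, "claw": 0}

```text
time: 13.55
ee_pos: [0.4719, 0.0145, 0.0305]
ee_rot: [[0.999, -0.049, -0.004], [-0.049, -0.999, 0.001], [-0.005, -0.001, -1.0]]
ft_force: [-6.7, 3.1, 3.2]
opening: 0.0001
grasp_force: 3.4
```

Call:
move_arm:
  moves:
    - {"x": -0.5, "y": 0, "z": 0, "ax": 0, "ay": 0, "az": 0, "claw": 0}
    - {"x": -0.5, "y": 0, "z": 0, "ax": 0, "ay": 0, "az": 0, "claw": 0}

```text
time: 13.8
ee_pos: [0.4338, 0.0157, 0.0313]
ee_rot: [[0.999, -0.049, 0.001], [-0.049, -0.999, -0.0], [0.001, 0.0, -1.0]]
ft_force: [-0.5, -0.1, -0.6]
opening: 0.0001
grasp_force: 0.0
```

```bash
python3 -c "
from h import *
d=rep(guess=(.54,-.069,-5),near=-.01)"
```

```text
psu [ 0.5413 -0.0705] -5.15 cc 0.991 | dock frame mm: gap 54.8 lat -0.6 yaw -2.45
L [0.4836 0.013 ] from TCP in dock axes mm [52.9 -0.7]
R [ 0.4696 -0.1424] from TCP in dock axes mm [  46.2 -156.6]
13.85 [0.4308 0.0162 0.0304] [ 0.44  1.11 -1.51] [ 0.02 -0.05 -0.06]
```

Call:
move_arm:
  moves:
    - {"x": 0, "y": 1, "z": 0, "ax": 0, "ay": 0, "az": 0, "claw": 0}
    - {"x": 0, "y": 1, "z": 0, "ax": 0, "ay": 0, "az": 0, "claw": 0}
    - {"x": 0, "y": 1, "z": 0, "ax": 0, "ay": 0, "az": 0, "claw": 0}
    - {"x": 0, "y": 1, "z": 0, "ax": 0, "ay": 0, "az": 0, "claw": 0}
    - {"x": 0.4, "y": 0, "z": 0, "ax": 0, "ay": 0, "az": 0, "claw": 0}
    - {"x": 0.4, "y": 0, "z": 0, "ax": 0, "ay": 0, "az": 0, "claw": 0}
    - {"x": 0.1, "y": 0.04, "z": 0, "ax": 0, "ay": 0, "az": 0, "claw": 0}
    - {"x": 0.1, "y": 0.04, "z": 0, "ax": 0, "ay": 0, "az": 0, "claw": 0}
    - {"x": 0.1, "y": 0.04, "z": 0, "ax": 0, "ay": 0, "az": 0, "claw": 0}
    - {"x": 0.1, "y": 0.04, "z": 0, "ax": 0, "ay": 0, "az": 0, "claw": 0}

```text
time: 15.1
ee_pos: [0.4721, -0.152, 0.0308]
ee_rot: [[0.999, -0.048, -0.003], [-0.048, -0.999, 0.001], [-0.003, -0.0, -1.0]]
ft_force: [-5.6, -0.5, 4.3]
opening: -0.0002
grasp_force: 2.8
```

Call:
move_arm:
  moves:
    - {"x": -0.5, "y": 0, "z": 0, "ax": 0, "ay": 0, "az": 0, "claw": 0}
    - {"x": -0.5, "y": 0, "z": 0, "ax": 0, "ay": 0, "az": 0, "claw": 0}

```text
time: 15.35
ee_pos: [0.4332, -0.1502, 0.0312]
ee_rot: [[0.999, -0.048, 0.0], [-0.048, -0.999, -0.0], [0.0, 0.0, -1.0]]
ft_force: [-0.8, -0.1, -0.4]
opening: 0.0002
grasp_force: 0.0
```

```bash
python3 -c "
from h import *
d=rep(guess=(.548,-.069,1),near=-.01)"
```

```text
psu [ 0.5476 -0.0696] 0.06 cc 0.988 | dock frame mm: gap 48.6 lat 0.6 yaw 2.76
L [0.4825 0.0083] from TCP in dock axes mm [ 44.5 160. ]
R [ 0.4827 -0.1477] from TCP in dock axes mm [52.   4.2]
15.4 [ 0.4306 -0.1494  0.0304] [ 0.9   0.1  -1.45] [-0.07  0.02 -0.  ]
```

Call:
move_arm:
  moves:
    - {"x": 0, "y": -1, "z": 0, "ax": 0, "ay": 0, "az": 0, "claw": 0}
    - {"x": 0, "y": -1, "z": 0, "ax": 0, "ay": 0, "az": 0, "claw": 0}
    - {"x": 0, "y": -1, "z": 0, "ax": 0, "ay": 0, "az": 0, "claw": 0}
    - {"x": 0, "y": -1, "z": 0, "ax": 0, "ay": 0, "az": 0, "claw": 0}
    - {"x": 0.4, "y": 0, "z": 0, "ax": 0, "ay": 0, "az": 0, "claw": 0}
    - {"x": 0.4, "y": 0, "z": 0, "ax": 0, "ay": 0, "az": 0, "claw": 0}
    - {"x": 0.12, "y": -0.03, "z": 0, "ax": 0, "ay": 0, "az": 0, "claw": 0}
    - {"x": 0.12, "y": -0.03, "z": 0, "ax": 0, "ay": 0, "az": 0, "claw": 0}
    - {"x": 0.12, "y": -0.03, "z": 0, "ax": 0, "ay": 0, "az": 0, "claw": 0}

```text
time: 16.52
ee_pos: [0.4858, 0.0117, 0.0306]
ee_rot: [[0.999, -0.048, -0.004], [-0.048, -0.999, 0.001], [-0.004, -0.001, -1.0]]
ft_force: [-7.0, 2.7, 4.6]
opening: 0.0002
grasp_force: 3.6
```

Call:
move_arm:
  moves:
    - {"x": -0.5, "y": 0, "z": 0, "ax": 0, "ay": 0, "az": 0, "claw": 0}
    - {"x": -0.5, "y": 0, "z": 0, "ax": 0, "ay": 0, "az": 0, "claw": 0}

```text
time: 16.77
ee_pos: [0.4476, 0.0131, 0.0312]
ee_rot: [[0.999, -0.048, 0.001], [-0.048, -0.999, -0.0], [0.001, 0.0, -1.0]]
ft_force: [-0.8, -0.4, -0.8]
opening: -0.0002
grasp_force: 0.0
```

```bash
python3 -c "
from h import *
d=rep(guess=(.555,-.069,-5),near=-.01)"
```

```text
psu [ 0.5551 -0.0722] -5.15 cc 0.991 | dock frame mm: gap 40.9 lat -1.7 yaw -2.45
L [0.4974 0.0113] from TCP in dock axes mm [52.8  0.2]
R [ 0.4834 -0.1441] from TCP in dock axes mm [  46.2 -155.6]
16.825 [0.4446 0.0136 0.0303] [-0.26  1.25 -2.7 ] [ 0.02 -0.02  0.06]
```

Call:
move_arm:
  moves:
    - {"x": 0, "y": 0.98, "z": 0, "ax": 0, "ay": 0, "az": 0, "claw": 0}
    - {"x": 0, "y": 0.98, "z": 0, "ax": 0, "ay": 0, "az": 0, "claw": 0}
    - {"x": 0, "y": 0.98, "z": 0, "ax": 0, "ay": 0, "az": 0, "claw": 0}
    - {"x": 0, "y": 0.98, "z": 0, "ax": 0, "ay": 0, "az": 0, "claw": 0}
    - {"x": 0.4, "y": 0, "z": 0, "ax": 0, "ay": 0, "az": 0, "claw": 0}
    - {"x": 0.4, "y": 0, "z": 0, "ax": 0, "ay": 0, "az": 0, "claw": 0}
    - {"x": 0.1, "y": 0.03, "z": 0, "ax": 0, "ay": 0, "az": 0, "claw": 0}
    - {"x": 0.1, "y": 0.03, "z": 0, "ax": 0, "ay": 0, "az": 0, "claw": 0}
    - {"x": 0.1, "y": 0.03, "z": 0, "ax": 0, "ay": 0, "az": 0, "claw": 0}
    - {"x": 0.1, "y": 0.03, "z": 0, "ax": 0, "ay": 0, "az": 0, "claw": 0}

```text
time: 18.08
ee_pos: [0.4864, -0.1504, 0.0308]
ee_rot: [[0.999, -0.047, -0.003], [-0.047, -0.999, 0.0], [-0.003, -0.0, -1.0]]
ft_force: [-5.6, -0.8, 3.5]
opening: -0.0005
grasp_force: 3.1
```

Call:
move_arm:
  moves:
    - {"x": -0.5, "y": 0, "z": 0, "ax": 0, "ay": 0, "az": 0, "claw": 0}
    - {"x": -0.5, "y": 0, "z": 0, "ax": 0, "ay": 0, "az": 0, "claw": 0}

```text
time: 18.32
ee_pos: [0.4477, -0.1484, 0.0312]
ee_rot: [[0.999, -0.047, 0.0], [-0.047, -0.999, -0.0], [0.0, 0.0, -1.0]]
ft_force: [-0.1, -0.2, -0.4]
opening: 0.0001
grasp_force: 0.0
```

```bash
python3 -c "
from h import *
d=rep(guess=(.562,-.07,0),near=-.01); cv2.imwrite('pics/t2.png',cv2.resize(d['pixels'][138:253,200:360],None,fx=5,fy=5,interpolation=cv2.INTER_CUBIC))"
```

```text
psu [ 0.5621 -0.0707] -0.13 cc 0.988 | dock frame mm: gap 34.0 lat 0.1 yaw 2.57
L [0.4973 0.0074] from TCP in dock axes mm [ 44.9 157.4]
R [ 0.4969 -0.1486] from TCP in dock axes mm [51.9  1.5]
18.375 [ 0.445  -0.1476  0.0304] [ 0.19 -0.44 -2.11] [0.03 0.01 0.04]
```

View pics/t2.png

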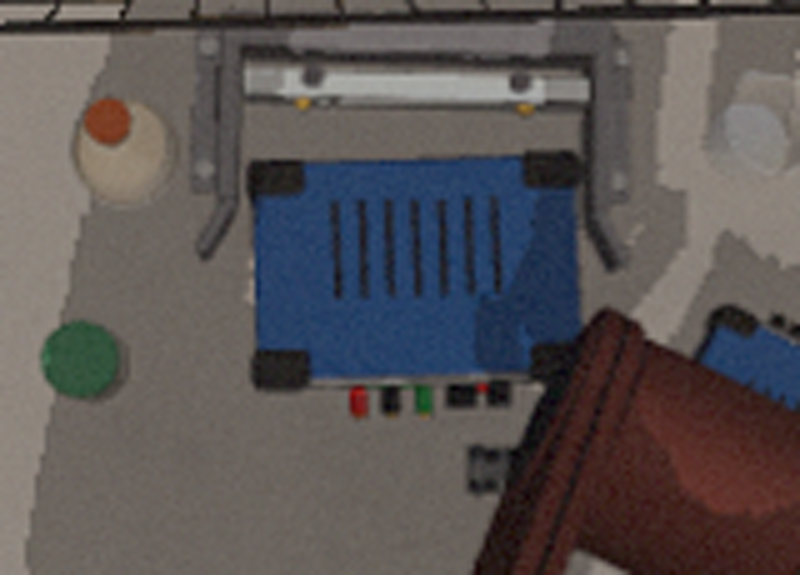

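The PSU is centred between the cheeks (its far corners are at crop (250,160) and (580,152)) and the bystanders haven't moved. I'll carry on walking it in.

Call:
move_arm:
  moves:
    - {"x": 0, "y": -1, "z": 0, "ax": 0, "ay": 0, "az": 0, "claw": 0}
    - {"x": 0, "y": -1, "z": 0, "ax": 0, "ay": 0, "az": 0, "claw": 0}
    - {"x": 0, "y": -1, "z": 0, "ax": 0, "ay": 0, "az": 0, "claw": 0}
    - {"x": 0, "y": -1, "z": 0, "ax": 0, "ay": 0, "az": 0, "claw": 0}
    - {"x": 0.4, "y": 0, "z": 0, "ax": 0, "ay": 0, "az": 0, "claw": 0}
    - {"x": 0.4, "y": 0, "z": 0, "ax": 0, "ay": 0, "az": 0, "claw": 0}
    - {"x": 0.11, "y": -0.04, "z": 0, "ax": 0, "ay": 0, "az": 0, "claw": 0}
    - {"x": 0.11, "y": -0.04, "z": 0, "ax": 0, "ay": 0, "az": 0, "claw": 0}
    - {"x": 0.11, "y": -0.04, "z": 0, "ax": 0, "ay": 0, "az": 0, "claw": 0}

```text
time: 19.5
ee_pos: [0.4992, 0.0143, 0.0307]
ee_rot: [[0.999, -0.048, -0.004], [-0.048, -0.999, 0.001], [-0.004, -0.0, -1.0]]
ft_force: [-6.7, 0.3, 4.2]
opening: -0.0002
grasp_force: 3.3
```

Call:
move_arm:
  moves:
    - {"x": -0.5, "y": 0, "z": 0, "ax": 0, "ay": 0, "az": 0, "claw": 0}
    - {"x": -0.5, "y": 0, "z": 0, "ax": 0, "ay": 0, "az": 0, "claw": 0}

```text
time: 19.75
ee_pos: [0.4608, 0.0159, 0.0312]
ee_rot: [[0.999, -0.048, 0.001], [-0.048, -0.999, -0.0], [0.001, -0.0, -1.0]]
ft_force: [0.2, -0.6, 0.1]
opening: 0.0
grasp_force: 0.0
```

```bash
python3 -c "
from h import *
d=rep(guess=(.568,-.07,-5),near=-.01)"
```

```text
psu [ 0.5683 -0.0724] -5.09 cc 0.991 | dock frame mm: gap 27.7 lat -1.3 yaw -2.39
L [0.5105 0.0111] from TCP in dock axes mm [52.9 -2.8]
R [ 0.4966 -0.1443] from TCP in dock axes mm [  46.4 -158.6]
19.8 [0.4578 0.0163 0.0303] [ 0.46  1.87 -1.16] [ 0.01  0.06 -0.04]
```

Call:
move_arm:
  moves:
    - {"x": 0, "y": 1, "z": 0, "ax": 0, "ay": 0, "az": 0, "claw": 0}
    - {"x": 0, "y": 1, "z": 0, "ax": 0, "ay": 0, "az": 0, "claw": 0}
    - {"x": 0, "y": 1, "z": 0, "ax": 0, "ay": 0, "az": 0, "claw": 0}
    - {"x": 0, "y": 1, "z": 0, "ax": 0, "ay": 0, "az": 0, "claw": 0}
    - {"x": 0.4, "y": 0, "z": 0, "ax": 0, "ay": 0, "az": 0, "claw": 0}
    - {"x": 0.4, "y": 0, "z": 0, "ax": 0, "ay": 0, "az": 0, "claw": 0}
    - {"x": 0.1, "y": 0.03, "z": 0, "ax": 0, "ay": 0, "az": 0, "claw": 0}
    - {"x": 0.1, "y": 0.03, "z": 0, "ax": 0, "ay": 0, "az": 0, "claw": 0}
    - {"x": 0.1, "y": 0.03, "z": 0, "ax": 0, "ay": 0, "az": 0, "claw": 0}
    - {"x": 0.08, "y": 0.03, "z": 0, "ax": 0, "ay": 0, "az": 0, "claw": 0}

```text
time: 21.05
ee_pos: [0.4988, -0.1508, 0.0308]
ee_rot: [[0.999, -0.047, -0.003], [-0.047, -0.999, 0.0], [-0.003, -0.0, -1.0]]
ft_force: [-6.4, -0.0, 4.6]
opening: -0.0003
grasp_force: 3.1
```

Call:
move_arm:
  moves:
    - {"x": -0.5, "y": 0, "z": 0, "ax": 0, "ay": 0, "az": 0, "claw": 0}
    - {"x": -0.5, "y": 0, "z": 0, "ax": 0, "ay": 0, "az": 0, "claw": 0}

```text
time: 21.3
ee_pos: [0.46, -0.1489, 0.0312]
ee_rot: [[0.999, -0.047, 0.0], [-0.047, -0.999, -0.0], [0.0, 0.0, -1.0]]
ft_force: [-0.4, 0.2, 0.3]
opening: 0.0002
grasp_force: 0.0
```

```bash
python3 -c "
from h import *
d=rep(guess=(.575,-.07,0),near=-.01)"
```

```text
psu [ 0.5746 -0.0711] -0.39 cc 0.987 | dock frame mm: gap 21.5 lat 0.3 yaw 2.31
L [0.5101 0.0073] from TCP in dock axes mm [ 45.4 157.8]
R [ 0.5091 -0.1487] from TCP in dock axes mm [51.7  1.9]
21.35 [ 0.4574 -0.1482  0.0304] [ 0.44  0.16 -1.5 ] [ 0.03 -0.02 -0.02]
```

Call:
move_arm:
  moves:
    - {"x": 0, "y": -1, "z": 0, "ax": 0, "ay": 0, "az": 0, "claw": 0}
    - {"x": 0, "y": -1, "z": 0, "ax": 0, "ay": 0, "az": 0, "claw": 0}
    - {"x": 0, "y": -1, "z": 0, "ax": 0, "ay": 0, "az": 0, "claw": 0}
    - {"x": 0, "y": -1, "z": 0, "ax": 0, "ay": 0, "az": 0, "claw": 0}
    - {"x": 0.4, "y": 0, "z": 0, "ax": 0, "ay": 0, "az": 0, "claw": 0}
    - {"x": 0.4, "y": 0, "z": 0, "ax": 0, "ay": 0, "az": 0, "claw": 0}
    - {"x": 0.1, "y": -0.04, "z": 0, "ax": 0, "ay": 0, "az": 0, "claw": 0}
    - {"x": 0.1, "y": -0.04, "z": 0, "ax": 0, "ay": 0, "az": 0, "claw": 0}
    - {"x": 0.1, "y": -0.04, "z": 0, "ax": 0, "ay": 0, "az": 0, "claw": 0}

```text
time: 22.48
ee_pos: [0.5104, 0.0138, 0.0308]
ee_rot: [[0.999, -0.048, -0.004], [-0.048, -0.999, 0.0], [-0.004, -0.0, -1.0]]
ft_force: [-6.5, 1.1, 4.0]
opening: -0.0003
grasp_force: 3.2
```

Call:
move_arm:
  moves:
    - {"x": -0.5, "y": 0, "z": 0, "ax": 0, "ay": 0, "az": 0, "claw": 0}
    - {"x": -0.5, "y": 0, "z": 0, "ax": 0, "ay": 0, "az": 0, "claw": 0}

```text
time: 22.72
ee_pos: [0.4719, 0.0154, 0.0312]
ee_rot: [[0.999, -0.048, 0.001], [-0.048, -0.999, 0.0], [0.001, -0.0, -1.0]]
ft_force: [-0.7, -0.5, 0.0]
opening: 0.0001
grasp_force: 0.0
```

```bash
python3 -c "
from h import *
d=rep(guess=(.58,-.07,-5),near=-.01)"
```

```text
psu [ 0.5798 -0.0724] -4.68 cc 0.99 | dock frame mm: gap 16.3 lat -0.7 yaw -1.98
L [0.5214 0.0106] from TCP in dock axes mm [52.7 -2.7]
R [ 0.5087 -0.1448] from TCP in dock axes mm [  47.3 -158.6]
22.775 [0.4689 0.0158 0.0303] [-0.65  0.17 -1.82] [0.08 0.01 0.02]
```

Call:
move_arm:
  moves:
    - {"x": 0, "y": 1, "z": 0, "ax": 0, "ay": 0, "az": 0, "claw": 0}
    - {"x": 0, "y": 1, "z": 0, "ax": 0, "ay": 0, "az": 0, "claw": 0}
    - {"x": 0, "y": 1, "z": 0, "ax": 0, "ay": 0, "az": 0, "claw": 0}
    - {"x": 0, "y": 1, "z": 0, "ax": 0, "ay": 0, "az": 0, "claw": 0}
    - {"x": 0.4, "y": 0, "z": 0, "ax": 0, "ay": 0, "az": 0, "claw": 0}
    - {"x": 0.4, "y": 0, "z": 0, "ax": 0, "ay": 0, "az": 0, "claw": 0}
    - {"x": 0.09, "y": 0.03, "z": 0, "ax": 0, "ay": 0, "az": 0, "claw": 0}
    - {"x": 0.09, "y": 0.03, "z": 0, "ax": 0, "ay": 0, "az": 0, "claw": 0}
    - {"x": 0.09, "y": 0.03, "z": 0, "ax": 0, "ay": 0, "az": 0, "claw": 0}
    - {"x": 0.06, "y": 0.02, "z": 0, "ax": 0, "ay": 0, "az": 0, "claw": 0}

```text
time: 24.02
ee_pos: [0.5079, -0.1508, 0.0308]
ee_rot: [[0.999, -0.047, -0.003], [-0.047, -0.999, 0.0], [-0.003, -0.0, -1.0]]
ft_force: [-6.5, 0.2, 3.4]
opening: -0.0004
grasp_force: 3.1
```

Call:
move_arm:
  moves:
    - {"x": -0.5, "y": 0, "z": 0, "ax": 0, "ay": 0, "az": 0, "claw": 0}
    - {"x": -0.5, "y": 0, "z": 0, "ax": 0, "ay": 0, "az": 0, "claw": 0}

```text
time: 24.28
ee_pos: [0.4691, -0.1489, 0.0312]
ee_rot: [[0.999, -0.047, 0.0], [-0.047, -0.999, -0.0], [0.0, 0.0, -1.0]]
ft_force: [0.3, 0.4, 0.8]
opening: -0.0001
grasp_force: 0.0
```

```bash
python3 -c "
from h import *
d=rep(guess=(.585,-.07,-1),near=-.01); cv2.imwrite('pics/t3.png',cv2.resize(d['pixels'][138:238,215:345],None,fx=6,fy=6,interpolation=cv2.INTER_CUBIC))"
```

```text
psu [ 0.5845 -0.0717] -1.19 cc 0.987 | dock frame mm: gap 11.6 lat 0.2 yaw 1.51
L [0.5211 0.0076] from TCP in dock axes mm [ 47.3 158.2]
R [ 0.5179 -0.1483] from TCP in dock axes mm [51.4  2.3]
24.325 [ 0.4665 -0.1482  0.0304] [ 0.12  0.81 -1.82] [-0.02  0.01 -0.02]
```

View pics/t3.png

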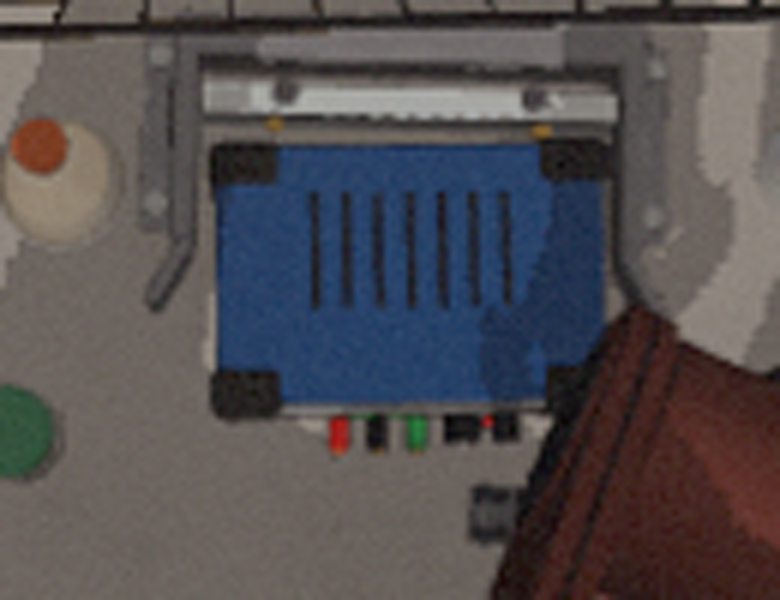

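The far face is now about 10 mm from the bar and the pins are just ahead of it, so I'll use smaller steps.

Call:
move_arm:
  moves:
    - {"x": 0, "y": -1, "z": 0, "ax": 0, "ay": 0, "az": 0, "claw": 0}
    - {"x": 0, "y": -1, "z": 0, "ax": 0, "ay": 0, "az": 0, "claw": 0}
    - {"x": 0, "y": -1, "z": 0, "ax": 0, "ay": 0, "az": 0, "claw": 0}
    - {"x": 0, "y": -1, "z": 0, "ax": 0, "ay": 0, "az": 0, "claw": 0}
    - {"x": 0.4, "y": 0, "z": 0, "ax": 0, "ay": 0, "az": 0, "claw": 0}
    - {"x": 0.4, "y": 0, "z": 0, "ax": 0, "ay": 0, "az": 0, "claw": 0}
    - {"x": 0.1, "y": -0.03, "z": 0, "ax": 0, "ay": 0, "az": 0, "claw": 0}
    - {"x": 0.08, "y": -0.03, "z": 0, "ax": 0, "ay": 0, "az": 0, "claw": 0}
    - {"x": 0.05, "y": -0.02, "z": 0, "ax": 0, "ay": 0, "az": 0, "claw": 0}
    - {"x": 0.05, "y": -0.02, "z": 0, "ax": 0, "ay": 0, "az": 0, "claw": 0}

```text
time: 25.58
ee_pos: [0.5186, 0.0129, 0.0307]
ee_rot: [[0.999, -0.048, -0.004], [-0.048, -0.999, 0.0], [-0.004, -0.0, -1.0]]
ft_force: [-6.8, 1.2, 4.0]
opening: 0.0
grasp_force: 3.2
```

Call:
move_arm:
  moves:
    - {"x": -0.5, "y": 0, "z": 0, "ax": 0, "ay": 0, "az": 0, "claw": 0}
    - {"x": -0.5, "y": 0, "z": 0, "ax": 0, "ay": 0, "az": 0, "claw": 0}

```text
time: 25.82
ee_pos: [0.48, 0.0146, 0.0312]
ee_rot: [[0.999, -0.048, 0.0], [-0.048, -0.999, -0.0], [0.0, -0.0, -1.0]]
ft_force: [0.4, 0.4, 0.5]
opening: 0.0002
grasp_force: 0.0
```

```bash
python3 -c "
from h import *
d=rep(guess=(.589,-.07,-4),near=-.01)"
```

```text
psu [ 0.5884 -0.0725] -4.45 cc 0.988 | dock frame mm: gap 7.7 lat -0.4 yaw -1.75
L [0.5296 0.0103] from TCP in dock axes mm [52.7 -2.2]
R [ 0.5175 -0.1452] from TCP in dock axes mm [  47.9 -158.2]
25.875 [0.4771 0.015  0.0303] [-0.09  1.09 -2.02] [ 0.04 -0.03 -0.  ]
```

Call:
move_arm:
  moves:
    - {"x": 0, "y": 1, "z": 0, "ax": 0, "ay": 0, "az": 0, "claw": 0}
    - {"x": 0, "y": 1, "z": 0, "ax": 0, "ay": 0, "az": 0, "claw": 0}
    - {"x": 0, "y": 1, "z": 0, "ax": 0, "ay": 0, "az": 0, "claw": 0}
    - {"x": 0, "y": 1, "z": 0, "ax": 0, "ay": 0, "az": 0, "claw": 0}
    - {"x": 0.4, "y": 0, "z": 0, "ax": 0, "ay": 0, "az": 0, "claw": 0}
    - {"x": 0.4, "y": 0, "z": 0, "ax": 0, "ay": 0, "az": 0, "claw": 0}
    - {"x": 0.1, "y": 0.02, "z": 0, "ax": 0, "ay": 0, "az": 0, "claw": 0}
    - {"x": 0.05, "y": 0.02, "z": 0, "ax": 0, "ay": 0, "az": 0, "claw": 0}
    - {"x": 0.05, "y": 0.02, "z": 0, "ax": 0, "ay": 0, "az": 0, "claw": 0}
    - {"x": 0.05, "y": 0.02, "z": 0, "ax": 0, "ay": 0, "az": 0, "claw": 0}
    - {"x": 0.05, "y": 0.02, "z": 0, "ax": 0, "ay": 0, "az": 0, "claw": 0}

```text
time: 27.25
ee_pos: [0.5147, -0.1509, 0.0308]
ee_rot: [[0.999, -0.047, -0.004], [-0.047, -0.999, 0.001], [-0.004, -0.001, -1.0]]
ft_force: [-7.8, 0.3, 4.6]
opening: -0.0001
grasp_force: 3.7
```

Call:
move_arm:
  moves:
    - {"x": -0.5, "y": 0, "z": 0, "ax": 0, "ay": 0, "az": 0, "claw": 0}
    - {"x": -0.5, "y": 0, "z": 0, "ax": 0, "ay": 0, "az": 0, "claw": 0}

```text
time: 27.5
ee_pos: [0.4762, -0.1492, 0.0312]
ee_rot: [[0.999, -0.047, 0.0], [-0.047, -0.999, -0.0], [0.0, 0.0, -1.0]]
ft_force: [0.3, 0.6, 0.5]
opening: -0.0
grasp_force: 0.0
```

```bash
python3 -c "
from h import *
d=rep(guess=(.593,-.07,-1),near=-.01)"
```

```text
psu [ 0.5922 -0.0722] -1.6 cc 0.986 | dock frame mm: gap 3.9 lat 0.1 yaw 1.1
L [0.5294 0.0076] from TCP in dock axes mm [ 48.4 158.5]
R [ 0.525  -0.1484] from TCP in dock axes mm [51.4  2.5]
27.55 [ 0.4736 -0.1485  0.0303] [ 0.29  0.07 -1.36] [-0.05  0.01 -0.03]
```

Call:
move_arm:
  moves:
    - {"x": 0, "y": -1, "z": 0, "ax": 0, "ay": 0, "az": 0, "claw": 0}
    - {"x": 0, "y": -1, "z": 0, "ax": 0, "ay": 0, "az": 0, "claw": 0}
    - {"x": 0, "y": -1, "z": 0, "ax": 0, "ay": 0, "az": 0, "claw": 0}
    - {"x": 0, "y": -1, "z": 0, "ax": 0, "ay": 0, "az": 0, "claw": 0}
    - {"x": 0.4, "y": 0, "z": 0, "ax": 0, "ay": 0, "az": 0, "claw": 0}
    - {"x": 0.4, "y": 0, "z": 0, "ax": 0, "ay": 0, "az": 0, "claw": 0}
    - {"x": 0.1, "y": 0, "z": 0, "ax": 0, "ay": 0, "az": 0, "claw": 0}
    - {"x": 0.04, "y": -0.01, "z": 0, "ax": 0, "ay": 0, "az": 0, "claw": 0}
    - {"x": 0.04, "y": -0.01, "z": 0, "ax": 0, "ay": 0, "az": 0, "claw": 0}
    - {"x": 0.04, "y": -0.01, "z": 0, "ax": 0, "ay": 0, "az": 0, "claw": 0}

```text
time: 28.8
ee_pos: [0.5226, 0.0103, 0.0306]
ee_rot: [[0.999, -0.048, -0.005], [-0.048, -0.999, 0.001], [-0.005, -0.001, -1.0]]
ft_force: [-8.3, 1.7, 6.8]
opening: 0.0
grasp_force: 4.3
```

Call:
move_arm:
  moves:
    - {"x": 0.03, "y": -0.01, "z": 0, "ax": 0, "ay": 0, "az": 0, "claw": 0}
    - {"x": 0.03, "y": -0.01, "z": 0, "ax": 0, "ay": 0, "az": 0, "claw": 0}

```text
time: 29.05
ee_pos: [0.5247, 0.0109, 0.0306]
ee_rot: [[0.999, -0.048, -0.006], [-0.048, -0.999, 0.001], [-0.006, -0.001, -1.0]]
ft_force: [-9.3, 0.7, 7.2]
opening: 0.0
grasp_force: 4.8
```

Call:
move_arm:
  moves:
    - {"x": -0.5, "y": 0, "z": 0, "ax": 0, "ay": 0, "az": 0, "claw": 0}
    - {"x": -0.5, "y": 0, "z": 0, "ax": 0, "ay": 0, "az": 0, "claw": 0}

```text
time: 29.3
ee_pos: [0.4871, 0.0122, 0.0312]
ee_rot: [[0.999, -0.048, 0.0], [-0.048, -0.999, -0.0], [0.0, 0.0, -1.0]]
ft_force: [0.5, 1.1, 0.2]
opening: -0.0001
grasp_force: 0.0
```

```bash
python3 -c "
from h import *
d=rep(guess=(.595,-.07,-4),near=-.01)"
```

```text
psu [ 0.5953 -0.0733] -3.95 cc 0.99 | dock frame mm: gap 0.7 lat -0.9 yaw -1.25
L [0.5358 0.009 ] from TCP in dock axes mm [51.8 -1.2]
R [ 0.5251 -0.1466] from TCP in dock axes mm [  48.4 -157.2]
29.35 [0.4841 0.0127 0.0303] [ 0.39  1.31 -1.31] [ 0.03  0.04 -0.  ]
```

Call:
move_arm:
  moves:
    - {"x": 0, "y": 1, "z": 0, "ax": 0, "ay": 0, "az": 0, "claw": 0}
    - {"x": 0, "y": 1, "z": 0, "ax": 0, "ay": 0, "az": 0, "claw": 0}
    - {"x": 0, "y": 1, "z": 0, "ax": 0, "ay": 0, "az": 0, "claw": 0}
    - {"x": 0, "y": 1, "z": 0, "ax": 0, "ay": 0, "az": 0, "claw": 0}
    - {"x": 0.4, "y": 0, "z": 0, "ax": 0, "ay": 0, "az": 0, "claw": 0}
    - {"x": 0.35, "y": 0, "z": 0, "ax": 0, "ay": 0, "az": 0, "claw": 0}
    - {"x": 0.05, "y": 0, "z": 0, "ax": 0, "ay": 0, "az": 0, "claw": 0}
    - {"x": 0.05, "y": 0, "z": 0, "ax": 0, "ay": 0, "az": 0, "claw": 0}
    - {"x": 0.03, "y": 0.01, "z": 0, "ax": 0, "ay": 0, "az": 0, "claw": 0}

```text
time: 30.48
ee_pos: [0.5145, -0.1488, 0.031]
ee_rot: [[0.999, -0.047, -0.002], [-0.047, -0.999, 0.001], [-0.002, -0.001, -1.0]]
ft_force: [-3.6, 1.6, 2.5]
opening: -0.0001
grasp_force: 1.9
```

Call:
move_arm:
  moves:
    - {"x": 0.04, "y": 0.01, "z": 0, "ax": 0, "ay": 0, "az": 0, "claw": 0}
    - {"x": 0.04, "y": 0.01, "z": 0, "ax": 0, "ay": 0, "az": 0, "claw": 0}
    - {"x": 0.03, "y": 0.01, "z": 0, "ax": 0, "ay": 0, "az": 0, "claw": 0}

```text
time: 30.85
ee_pos: [0.5176, -0.1507, 0.0309]
ee_rot: [[0.999, -0.047, -0.004], [-0.047, -0.999, 0.001], [-0.004, -0.0, -1.0]]
ft_force: [-8.3, -0.7, 4.8]
opening: 0.0
grasp_force: 4.0
```

Call:
move_arm:
  moves:
    - {"x": 0.03, "y": 0.01, "z": 0, "ax": 0, "ay": 0, "az": 0, "claw": 0}

```text
time: 30.98
ee_pos: [0.5183, -0.1511, 0.0308]
ee_rot: [[0.999, -0.047, -0.005], [-0.047, -0.999, 0.001], [-0.005, -0.001, -1.0]]
ft_force: [-11.6, 1.1, 7.6]
opening: -0.0002
grasp_force: 5.7
```

Call:
move_arm:
  moves:
    - {"x": 0.03, "y": 0.01, "z": 0, "ax": 0, "ay": 0, "az": 0, "claw": 0}

```text
time: 31.1
ee_pos: [0.5183, -0.1511, 0.0306]
ee_rot: [[0.999, -0.047, -0.008], [-0.047, -0.999, 0.002], [-0.008, -0.002, -1.0]]
ft_force: [-15.9, 2.5, 11.6]
opening: 0.0002
grasp_force: 7.9
```

```bash
python3 -c "
from h import *
d=rep(guess=(.597,-.073,-2),near=0.0)"
```

```text
psu [ 0.5974 -0.0723] -1.87 cc 0.927 | dock frame mm: gap -1.3 lat 0.2 yaw 0.83
L [0.535  0.0078] from TCP in dock axes mm [  9.2 159.4]
R [ 0.5299 -0.1481] from TCP in dock axes mm [11.4  3.5]
31.15 [ 0.5183 -0.1511  0.0306] [-13.78   1.64   8.8 ] [0.23 1.99 0.01]
```

Call:
move_arm:
  moves:
    - {"x": -0.5, "y": 0, "z": 0, "ax": 0, "ay": 0, "az": 0, "claw": 0}
    - {"x": -0.5, "y": 0, "z": 0, "ax": 0, "ay": 0, "az": 0, "claw": 0}
    - {"x": 0, "y": -1, "z": 0, "ax": 0, "ay": 0, "az": 0, "claw": 0}
    - {"x": 0, "y": -1, "z": 0, "ax": 0, "ay": 0, "az": 0, "claw": 0}
    - {"x": 0, "y": -1, "z": 0, "ax": 0, "ay": 0, "az": 0, "claw": 0}
    - {"x": 0, "y": -1, "z": 0, "ax": 0, "ay": 0, "az": 0, "claw": 0}
    - {"x": 0.4, "y": 0, "z": 0, "ax": 0, "ay": 0, "az": 0, "claw": 0}
    - {"x": 0.4, "y": 0, "z": 0, "ax": 0, "ay": 0, "az": 0, "claw": 0}
    - {"x": 0, "y": 0, "z": 0, "ax": 0, "ay": 0, "az": 0, "claw": 0}

```text
time: 32.28
ee_pos: [0.5224, 0.0084, 0.0316]
ee_rot: [[0.999, -0.047, 0.001], [-0.047, -0.999, -0.0], [0.001, 0.0, -1.0]]
ft_force: [-0.6, 0.4, -0.1]
opening: -0.0002
grasp_force: 0.0
```

```bash
python3 -c "
from h import *
d=rep(guess=(.597,-.073,-2),near=0.0)"
```

```text
psu [ 0.6236 -0.0755] -22.75 cc 0.569 | dock frame mm: gap -27.6 lat -1.8 yaw -20.05
L [0.5938 0.0216] from TCP in dock axes mm [71.6 16.6]
R [ 0.5335 -0.1223] from TCP in dock axes mm [  18.1 -130. ]
32.325 [0.5215 0.0084 0.0312] [-0.32 -0.23 -1.06] [-0.01  0.03  0.03]
```

Call:
move_arm:
  moves:
    - {"x": 0.04, "y": 0, "z": 0, "ax": 0, "ay": 0, "az": 0, "claw": 0}
    - {"x": 0.04, "y": 0, "z": 0, "ax": 0, "ay": 0, "az": 0, "claw": 0}

```text
time: 32.58
ee_pos: [0.5242, 0.008, 0.0312]
ee_rot: [[0.999, -0.048, -0.001], [-0.048, -0.999, 0.0], [-0.001, -0.0, -1.0]]
ft_force: [-4.9, 1.4, 1.6]
opening: 0.0002
grasp_force: 2.7
```

Contact on the left; I'll feel forward in 1 mm steps.

Call:
move_arm:
  moves:
    - {"x": 0.03, "y": -0.01, "z": 0, "ax": 0, "ay": 0, "az": 0, "claw": 0}

```text
time: 32.7
ee_pos: [0.5244, 0.0083, 0.031]
ee_rot: [[0.999, -0.048, -0.003], [-0.048, -0.999, -0.0], [-0.003, 0.0, -1.0]]
ft_force: [-7.4, -0.1, 5.2]
opening: 0.0002
grasp_force: 3.3
```

Call:
move_arm:
  moves:
    - {"x": 0.03, "y": -0.01, "z": 0, "ax": 0, "ay": 0, "az": 0, "claw": 0}

```text
time: 32.83
ee_pos: [0.5252, 0.0088, 0.0309]
ee_rot: [[0.999, -0.048, -0.004], [-0.048, -0.999, 0.0], [-0.004, -0.0, -1.0]]
ft_force: [-7.7, 1.3, 5.7]
opening: -0.0001
grasp_force: 3.9
```

Call:
move_arm:
  moves:
    - {"x": 0.03, "y": 0, "z": 0, "ax": 0, "ay": 0, "az": 0, "claw": 0}

```text
time: 32.95
ee_pos: [0.5259, 0.0091, 0.0308]
ee_rot: [[0.999, -0.048, -0.006], [-0.048, -0.999, 0.001], [-0.006, -0.001, -1.0]]
ft_force: [-8.8, 1.3, 6.8]
opening: -0.0003
grasp_force: 4.8
```

Call:
move_arm:
  moves:
    - {"x": 0.02, "y": 0, "z": 0, "ax": 0, "ay": 0, "az": 0, "claw": 0}

```text
time: 33.08
ee_pos: [0.5264, 0.0093, 0.0307]
ee_rot: [[0.999, -0.048, -0.006], [-0.048, -0.999, 0.001], [-0.006, -0.001, -1.0]]
ft_force: [-9.7, 1.8, 7.2]
opening: -0.0004
grasp_force: 5.1
```

Call:
move_arm:
  moves:
    - {"x": 0.02, "y": 0, "z": 0, "ax": 0, "ay": 0, "az": 0, "claw": 0}

```text
time: 33.2
ee_pos: [0.5269, 0.0094, 0.0306]
ee_rot: [[0.999, -0.048, -0.007], [-0.048, -0.999, 0.001], [-0.007, -0.001, -1.0]]
ft_force: [-13.1, 2.7, 8.6]
opening: 0.0001
grasp_force: 6.5
```

Call:
move_arm:
  moves:
    - {"x": 0.02, "y": 0, "z": 0, "ax": 0, "ay": 0, "az": 0, "claw": 0}

```text
time: 33.33
ee_pos: [0.5269, 0.0093, 0.0304]
ee_rot: [[0.999, -0.047, -0.009], [-0.047, -0.999, 0.001], [-0.009, -0.001, -1.0]]
ft_force: [-13.2, 0.9, 10.4]
opening: 0.0001
grasp_force: 7.3
```

Call:
move_arm:
  moves:
    - {"x": 0.02, "y": 0, "z": 0, "ax": 0, "ay": 0, "az": 0, "claw": 0}

```text
time: 33.45
ee_pos: [0.5269, 0.0093, 0.0303]
ee_rot: [[0.999, -0.047, -0.01], [-0.047, -0.999, 0.001], [-0.01, -0.001, -1.0]]
ft_force: [-18.5, 0.4, 13.6]
opening: -0.0004
grasp_force: 9.2
```

Call:
move_arm:
  moves:
    - {"x": 0.02, "y": 0, "z": 0, "ax": 0, "ay": 0, "az": 0, "claw": 0}

```text
time: 33.58
ee_pos: [0.5268, 0.0093, 0.0302]
ee_rot: [[0.999, -0.047, -0.012], [-0.047, -0.999, 0.001], [-0.012, -0.001, -1.0]]
ft_force: [-19.7, 0.3, 14.2]
opening: -0.0002
grasp_force: 10.0
```

Call:
move_arm:
  moves:
    - {"x": -0.5, "y": 0, "z": 0, "ax": 0, "ay": 0, "az": 0, "claw": 0}
    - {"x": -0.5, "y": 0, "z": 0, "ax": 0, "ay": 0, "az": 0, "claw": 0}
    - {"x": 0, "y": 1, "z": 0, "ax": 0, "ay": 0, "az": 0, "claw": 0}
    - {"x": 0, "y": 1, "z": 0, "ax": 0, "ay": 0, "az": 0, "claw": 0}
    - {"x": 0, "y": 1, "z": 0, "ax": 0, "ay": 0, "az": 0, "claw": 0}
    - {"x": 0, "y": 1, "z": 0, "ax": 0, "ay": 0, "az": 0, "claw": 0}
    - {"x": 0.4, "y": 0, "z": 0, "ax": 0, "ay": 0, "az": 0, "claw": 0}
    - {"x": 0.3, "y": 0, "z": 0, "ax": 0, "ay": 0, "az": 0, "claw": 0}
    - {"x": 0.05, "y": 0, "z": 0, "ax": 0, "ay": 0, "az": 0, "claw": 0}
    - {"x": 0, "y": 0, "z": 0, "ax": 0, "ay": 0, "az": 0, "claw": 0}

```text
time: 34.83
ee_pos: [0.5146, -0.1501, 0.0311]
ee_rot: [[0.999, -0.046, -0.001], [-0.046, -0.999, 0.0], [-0.001, -0.0, -1.0]]
ft_force: [-0.8, -0.6, -0.5]
opening: 0.0003
grasp_force: 0.0
```

```bash
python3 -c "
from h import *
d=rep(guess=(.597,-.073,-2.7),near=-.01)"
```

```text
psu [ 0.5986 -0.0723] -3.0 cc 0.911 | dock frame mm: gap -2.5 lat 0.3 yaw -0.3
L [0.5378 0.009 ] from TCP in dock axes mm [ 15.8 160. ]
R [ 0.5296 -0.1468] from TCP in dock axes mm [15.  4.]
34.875 [ 0.5144 -0.1501  0.031 ] [-0.76  0.53 -0.17] [-0.    0.01 -0.01]
```

Call:
move_arm:
  moves:
    - {"x": 0.04, "y": 0, "z": 0, "ax": 0, "ay": 0, "az": 0, "claw": 0}
    - {"x": 0.04, "y": 0, "z": 0, "ax": 0, "ay": 0, "az": 0, "claw": 0}

```text
time: 35.12
ee_pos: [0.5178, -0.1507, 0.0313]
ee_rot: [[0.999, -0.047, -0.0], [-0.047, -0.999, 0.0], [-0.0, -0.0, -1.0]]
ft_force: [-4.5, -0.4, 1.0]
opening: -0.0
grasp_force: 2.7
```

Call:
move_arm:
  moves:
    - {"x": 0.03, "y": 0, "z": 0, "ax": 0, "ay": 0, "az": 0, "claw": 0}

```text
time: 35.25
ee_pos: [0.5178, -0.1508, 0.0311]
ee_rot: [[0.999, -0.047, -0.003], [-0.047, -0.999, 0.001], [-0.003, -0.0, -1.0]]
ft_force: [-7.7, -0.0, 5.7]
opening: -0.0001
grasp_force: 4.1
```

Call:
move_arm:
  moves:
    - {"x": 0.03, "y": 0, "z": 0, "ax": 0, "ay": 0, "az": 0, "claw": 0}

```text
time: 35.38
ee_pos: [0.5184, -0.151, 0.031]
ee_rot: [[0.999, -0.047, -0.005], [-0.047, -0.999, 0.0], [-0.005, -0.0, -1.0]]
ft_force: [-9.6, -1.9, 6.1]
opening: -0.0003
grasp_force: 4.7
```

Call:
move_arm:
  moves:
    - {"x": 0.02, "y": 0, "z": 0, "ax": 0, "ay": 0, "az": 0, "claw": 0}

```text
time: 35.5
ee_pos: [0.5184, -0.1511, 0.0309]
ee_rot: [[0.999, -0.047, -0.006], [-0.047, -0.999, 0.001], [-0.006, -0.0, -1.0]]
ft_force: [-12.4, -1.2, 8.4]
opening: -0.0001
grasp_force: 6.5
```

Call:
move_arm:
  moves:
    - {"x": 0.03, "y": 0, "z": 0, "ax": 0, "ay": 0, "az": 0, "claw": 0}

```text
time: 35.62
ee_pos: [0.5184, -0.1509, 0.0306]
ee_rot: [[0.999, -0.047, -0.009], [-0.047, -0.999, 0.001], [-0.009, -0.001, -1.0]]
ft_force: [-17.6, -1.6, 11.9]
opening: 0.0002
grasp_force: 9.1
```

Call:
move_arm:
  moves:
    - {"x": -0.5, "y": 0, "z": 0, "ax": 0, "ay": 0, "az": 0, "claw": 0}
    - {"x": -0.5, "y": 0, "z": 0, "ax": 0, "ay": 0, "az": 0, "claw": 0}
    - {"x": 0, "y": -1, "z": 0, "ax": 0, "ay": 0, "az": 0, "claw": 0}
    - {"x": 0, "y": -1, "z": 0, "ax": 0, "ay": 0, "az": 0, "claw": 0}
    - {"x": 0, "y": -1, "z": 0, "ax": 0, "ay": 0, "az": 0, "claw": 0}
    - {"x": 0, "y": -1, "z": 0, "ax": 0, "ay": 0, "az": 0, "claw": 0}
    - {"x": 0.4, "y": 0, "z": 0, "ax": 0, "ay": 0, "az": 0, "claw": 0}
    - {"x": 0.4, "y": 0, "z": 0, "ax": 0, "ay": 0, "az": 0, "claw": 0}
    - {"x": 0.05, "y": 0, "z": 0, "ax": 0, "ay": 0, "az": 0, "claw": 0}
    - {"x": 0.05, "y": 0, "z": 0, "ax": 0, "ay": 0, "az": 0, "claw": 0}

```text
time: 36.88
ee_pos: [0.5255, 0.0088, 0.031]
ee_rot: [[0.999, -0.048, -0.001], [-0.048, -0.999, 0.0], [-0.001, -0.0, -1.0]]
ft_force: [0.4, -0.1, -0.6]
opening: -0.0001
grasp_force: 0.0
```

Call:
move_arm:
  moves:
    - {"x": 0.03, "y": 0, "z": 0, "ax": 0, "ay": 0, "az": 0, "claw": 0}

```text
time: 37.0
ee_pos: [0.5267, 0.0087, 0.0311]
ee_rot: [[0.999, -0.048, -0.001], [-0.048, -0.999, 0.0], [-0.001, -0.0, -1.0]]
ft_force: [-0.2, -0.2, -1.1]
opening: 0.0004
grasp_force: 0.0
```

Call:
move_arm:
  moves:
    - {"x": 0.03, "y": 0, "z": 0, "ax": 0, "ay": 0, "az": 0, "claw": 0}

```text
time: 37.12
ee_pos: [0.5268, 0.0087, 0.031]
ee_rot: [[0.999, -0.048, -0.003], [-0.048, -0.999, 0.0], [-0.003, -0.0, -1.0]]
ft_force: [-7.3, -0.1, 5.1]
opening: -0.0001
grasp_force: 3.6
```

Call:
move_arm:
  moves:
    - {"x": 0.03, "y": 0, "z": 0, "ax": 0, "ay": 0, "az": 0, "claw": 0}

```text
time: 37.25
ee_pos: [0.527, 0.0088, 0.0308]
ee_rot: [[0.999, -0.048, -0.006], [-0.048, -0.999, 0.0], [-0.006, -0.0, -1.0]]
ft_force: [-11.1, -0.4, 8.1]
opening: -0.0001
grasp_force: 5.6
```

Call:
move_arm:
  moves:
    - {"x": 0.03, "y": 0, "z": 0, "ax": 0, "ay": 0, "az": 0, "claw": 0}

```text
time: 37.38
ee_pos: [0.5269, 0.0088, 0.0305]
ee_rot: [[0.999, -0.047, -0.009], [-0.047, -0.999, 0.0], [-0.009, -0.0, -1.0]]
ft_force: [-14.3, -0.7, 10.4]
opening: 0.0002
grasp_force: 7.5
```

Call:
move_arm:
  moves:
    - {"x": -0.5, "y": 0, "z": 0, "ax": 0, "ay": 0, "az": 0, "claw": 0}
    - {"x": -1, "y": 0, "z": 0, "ax": 0, "ay": 0, "az": 0, "claw": 0}
    - {"x": -1, "y": 0, "z": 0, "ax": 0, "ay": 0, "az": 0, "claw": 0}
    - {"x": -1, "y": 0, "z": 0, "ax": 0, "ay": 0, "az": 0, "claw": 0}
    - {"x": 0, "y": 0, "z": 0, "ax": 0, "ay": 0, "az": 0, "claw": 0}

```text
time: 38.0
ee_pos: [0.3877, 0.0158, 0.0303]
ee_rot: [[0.999, -0.048, -0.003], [-0.048, -0.999, 0.0], [-0.003, -0.0, -1.0]]
ft_force: [0.0, 0.4, 0.0]
opening: 0.0001
grasp_force: 0.0
```

```bash
python3 -c "
from h import *
d=rep(guess=(.5985,-.073,-3)); a=cv2.resize(d['pixels'][138:238,210:345],None,fx=4,fy=4,interpolation=cv2.INTER_CUBIC)
d=cam('scene')[0]; b=cv2.resize(d['pixels'][130:260,180:345],None,fx=4,fy=4,interpolation=cv2.INTER_CUBIC)
cv2.imwrite('pics/t4.png',a); cv2.imwrite('pics/s4.png',b)"
```

```text
psu [ 0.5978 -0.0733] -3.36 cc 0.99 | dock frame mm: gap -1.8 lat -0.8 yaw -0.66
L [0.5375 0.0084] from TCP in dock axes mm [147.4  -0. ]
R [ 0.5283 -0.1474] from TCP in dock axes mm [ 145.6 -156. ]
38.05 [0.3903 0.0154 0.0313] [-0.06  0.    0.12] [ 0.    0.01 -0.05]
```

View pics/t4.png

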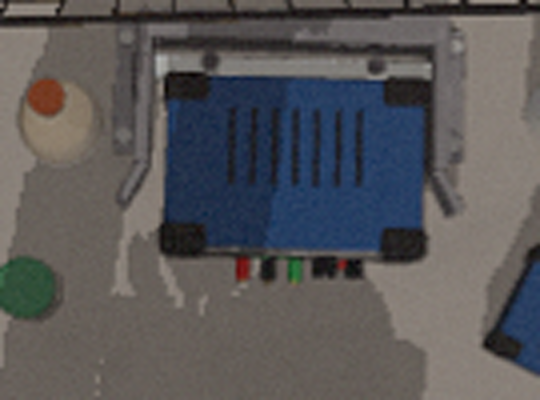

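View pics/s4.png

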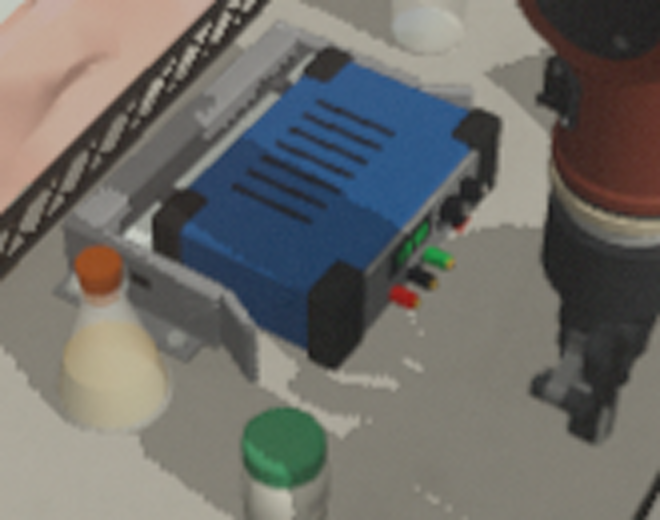

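The PSU's far face sits flush on the bar, the pins are hidden, and the bystanders are untouched. The arm stands clear.

```bash
python3 -c "
from h import *
print(hand_in())"
```

```text
the job is handed in; nothing more can be done
None
```

The blue power supply is docked and handed in at about 38 s. Both corners were felt firm against the stop bar at under 25 N, so both contact pins should be pressed in (they are hidden in the last pictures). The arm is clear, and the flask and jar show no movement in the last pictures; the beaker was last seen whole, in its place, partway through.

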